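Refit the keyed drive pulley on the sander jackshaft

ROBOT

A 7-joint arm with a two-finger parallel gripper is mounted at the origin on the work surface. World frame = base frame: x ahead of the robot, y to its left, z up, the work surface at z = 0. Lengths are in m, angles in rad, forces in N, time in s.
With the tool pointing down it reaches from about 0.425 to 0.875 m from the base axis. Payload 4.7 kg.
Tool frame: the origin (TCP) lies between the finger pads; the fingertips stand 14 mm ahead of it and the grasp point (between the pads) lies 5 mm behind it; z points along the fingers, y is the line along which they close (so a half turn about z gives the same grasp; the last joint's range is limited). The gripper opens to 87 mm and grips with 3 to 60 N. Pads are 19 mm wide; open, the fingers measure 117 mm over their backs; the gripper's body (75 mm by 190 mm) begins 51 mm behind the grasp point.
Start: joints at [1.232, 0.321, -0.07, 1.45, 0.023, 1.371, -0.057], TCP at [0.225, -0.61, 0.237] pointing down, gripper open.
Joint ranges: [-2.86, 2.86], [-0.3, 2.09], [-1.38, 1.24], [0.06, 2.45], [-1.56, 4.7], [0.09, 2.05], [-2.69, 2.69]. Speed limits (rad/s): [2.57, 2.57, 3.14, 3.14, 3.14, 3.14, 3.14].

INTERFACE

Orientations are given as a rotation vector (axis times angle).
In Python, from bench import ctrl gives the robot as it stands.
- The arm moves only by the tool step_arm, never from a script. Its argument "commands" is a list of rows, each an object with "travel": the shift along the tool's x, y, z in m, a list of three; "turn": the turn, a rotation vector about the tool's x, y, z in degrees, a list of three. A call has 1 to 5 rows; each row is the pose to reach, as a shift and turn from the pose commanded when the call began, along the tool's axes at that moment; what a row does not reach only later rows make up. A row lasts 1/10 s, in which the tool goes at most 50 mm and 8.59 degrees, less where a joint would pass 70% of its speed; a pose out of reach is approached as far as the arm can. A call with a gripper value outside its range is refused whole. "gripper" is the opening, from 0 (shut) to 1 (fully open), set as the call begins (left out, the last holds). The fingers move at their own pace and stop on an object; "force" is the grip in N (left out, the last holds). Time passes only in rows, so rows that repeat a pose let the fingers close. It gives the time, the measured TCP pose, the force, the opening and the grip force at its end, in the units of the state.
- ctrl.get_state(): the state, without advancing time (a new reading comes with each control period).
- ctrl.get_image(name): name is "side" or "top" or "wrist"; returns the picture (480x640x3 uint8, red, green, blue); there is no depth.
- ctrl.camera_model(name): a dict with "fx", "fy", "cx", "cy" (pixels), "R" (3x3) and "t" (3): a world point X has camera coordinates R X + t; the wrist camera has in their place "T_tool_cam" (4x4, takes a point from camera to tool coordinates, whose origin is the TCP and whose axes are the flange's). Camera axes: x right, y down, z forward; pixel columns grow to the right and rows downward; lengths in m; the calibration is good to about 2 mm. A picture is of the moment at which its call begins: read the wrist's pose just before it. camera_model takes no time and is no camera call.
- ctrl.close_job(): hands the job in; it is judged then, once.
The state is a dict: "time": time; "joint_positions": joint angles; "qd": joint speeds; "joint_torque": joint torques, N m; "position": TCP position; "tool_rot": TCP orientation; "ft_force": force on the tool from outside, world axes, zero at the start; "torque": the same for the moment, N m; "grip_width": opening from 0.0 (shut) to 1.0 (fully open); "grip_force": force on a finger pad.
Only numpy, scipy, OpenCV 4.12 (cv2) and the standard library are available. Lean on these libraries where they do the work, as an engineer would, in place of code of your own. Each camera call takes 0.05 s, during which the arm holds its last target. There are 200 camera calls.

TASK

Lay the long narrow steel key into the slot in the bare end of the jackshaft so that it lies fully down. Then take the aluminium pulley from its wooden cradle, slide it onto the shaft with its keyway over the key, and push it gently home without forcing anything, so that it drives the rubber seal ring all the way back against the bearing; let go and leave it there.

Things in the scene. Friction and masses are not known exactly. Their poses are not given: they have to be found in the camera images.
- shaft: Bare steel shaft, 25 mm diameter, level, 85 mm above the table. Origin on its axis at the first bearing's near face. x runs along the shaft from the free end INTO the bearing; z points out of the middle of the slot, within 0.2 rad of vertical. Free end at x = -78 mm, its last 5 mm tapered. It turns about x against 0.08 N m of friction and stays where left.
- slot (a point): Centre of the flat floor of the slot in the shaft, axes as the shaft's: shaft x = -36 mm, z = +7.5 mm. The slot is 39 mm long (x), 9.5 mm wide (y), closed at both ends; its side walls end 4 mm above the floor. A key lying in it stands 5 mm proud of the shaft's crown.
- unit: What carries the shaft: plywood base 150 mm wide, 18 mm thick, from 80 mm before to 180 mm behind the first bearing's near face, with two grey bearing blocks that reach 31 mm above the shaft's axis. Fixed. Origin under that face, on the table; x as the shaft's, z up.
- key: Steel key, 36 mm long (x), 8 mm wide (y), 10 mm high (z), ends tapered in plan by 2 mm; origin at the centre of its underside. It lies on a 12 mm thick fixed plywood offcut. It is the longer and narrower of the two keys there.
- spare_key: The other key, too wide for the slot: 24 x 12 x 10 mm (x, y, z), origin at the centre of its underside. Not needed.
- pulley: Aluminium pulley, 0.3 kg, 50 mm long, its axis level, 65 mm above the table in its cradle. Origin on the axis in the front face; x points out of that face, which goes on first, towards the bearing; z points to the keyway (up). Toothed rim from x = 0 to -22 mm, 70 mm diameter; then a round boss to x = -50 mm. Home on the shaft, its origin is at shaft x = -6 mm.
- boss (a point): On the pulley's axis in the middle of the grip on its boss (pulley x = -37 mm), axes as the pulley's. The boss is 50 mm in diameter: grip it across its sides, from above. The bore is 27.2 mm in diameter with a keyway right through, 10.5 mm wide, its roof 20 mm from the axis.
- cradle: Fixed wooden cradle, origin on the table under the pulley's origin, x as the pulley's. A V of wood carries the rim, a post 20 mm wide stands under the boss; beside the boss it is open down to a base 12 mm thick.
- seal (a joint): Rubber seal ring on the shaft, 42 mm diameter, 6 mm thick. Its value is its travel towards the bearing in m: starts at 0 to 0.003; 0.008 = against the bearing. It grips the shaft: about 7 N slides it slowly, more if fast (60 N per m/s). It stays where left. Its near face is at shaft x = -14 mm + value.
Not all that is in view belongs to the job. Of the things like the pulley, leave any that is purple or turquoise; of the rest the smaller one is meant.

How it is judged:
On the way, in this order (a step that is already met when the one before it is completed fails the run):
1. the key lies fully down in the shaft's slot, let go, with the pulley still off the shaft (z of key in the frame of shaft between 0.005 and 0.0095 m and y of key in the frame of shaft between -0.003 and 0.003 m and x of key in the frame of shaft between -0.04 and -0.032 m and angle between the z axis of key and the z axis of shaft, either way round below 0.2 rad and x of pulley in the frame of shaft below -0.09 m and contact force between key and the fingers below 0.3 N), for 0.3 s.
2. the pulley is on the shaft end with its keyway over the key (x of pulley in the frame of shaft above -0.045 m and y of pulley in the frame of shaft between -0.004 and 0.004 m and z of pulley in the frame of shaft between -0.004 and 0.004 m and angle between the z axis of pulley and the z axis of shaft, either way round below 0.25 rad).
At the end, for the whole second after the job is handed in: The key lies down in the slot (within 2 mm of its floor), the pulley sits on the shaft (within 3 mm of its axis) with its keyway over the key and its front face within 2.5 mm of home, the seal ring is pushed back to within 1.2 mm of the bearing, and everything is released and at rest (value of joint seal above 0.0068 m and x of pulley in the frame of shaft above -0.0085 m and y of pulley in the frame of shaft between -0.003 and 0.003 m and z of pulley in the frame of shaft between -0.003 and 0.003 m and angle between the x axis of pulley and the x axis of shaft, either way round below 0.1 rad and angle between the z axis of pulley and the z axis of shaft, either way round below 0.25 rad and z of key in the frame of shaft between 0.005 and 0.0095 m and x of key in the frame of shaft between -0.04 and -0.032 m and linear speed of pulley below 0.01 m/s); the robot touches nothing.
It fails at once if the pulley is forced on the shaft or seal with more than 35 N (contact force between pulley and shaft above 35 N).
It fails at once if the pulley is rammed against the key with more than 35 N (contact force between pulley and key above 35 N).
It fails at once if the key is forced into the shaft with more than 35 N (contact force between key and shaft above 35 N).
It also fails if it takes over 67 s, if anything falls off the work surface, if the arm or the gripper's body presses on something with over 40 N, if the wrist force passes 120 N, or if a joint passes its speed limit or range.

## Working session

There is one attempt and no reset: what is moved stays moved. The work goes in short steps, Python scripts to look and compute and a tool call to move; the robot and the scene stay as the last step left them, time stands still between calls to the robot, and variables do not carry over. Pictures are saved under pics/ and viewed, at most 10 in all, crops included, and the job is handed in when it is done.

Besides the shell and the picture viewer there is one more tool, called after "Emit:" by a JSON object that holds its "api" and its "payload". step_arm: Moves the arm, as the interface text tells. Its arguments: {"type":"object","properties":{"commands":{"type":"array"},"gripper":{"type":"number"},"force":{"type":"number"}},"required":["commands"]}

```bash
mkdir -p pics; ls; python3 - <<'E'
from bench import ctrl
import cv2,numpy as np
s=ctrl.get_state();print(s['time'],s['position'],s['tool_rot'],s['grip_width'])
ims={}
for n in("side","top"):
    im=ctrl.get_image(n);np.save(f"pics/{n}.npy",im);cv2.imwrite(f"pics/{n}0.png",im[:,:,::-1])
    print(n,ctrl.camera_model(n))
print(ctrl.camera_model("wrist"))
E
```

```text
pics
0.0 [ 0.22439388 -0.60946487  0.23547194] [-3.09098425e+00 -5.51108369e-01  6.37953778e-04] 1.0011290115632339
side {'fx': 472.8376332624321, 'fy': 472.8376332624321, 'cx': 326.0370766539424, 'cy': 238.31882713183876, 'R': array([[ 0.91943201, -0.39324731,  0.0011567 ],
       [-0.24280674, -0.57000324, -0.78494662],
       [ 0.30933747,  0.72142419, -0.61956232]]), 't': array([-0.422141  ,  0.29080715,  0.59038206])}
top {'fx': 491.73895594478, 'fy': 491.73895594478, 'cx': 324.1225808275714, 'cy': 242.36059947020487, 'R': array([[-0.00987913, -0.99987889, -0.0120256 ],
       [-0.99319759,  0.01120706, -0.11590063],
       [ 0.11602137,  0.0107988 , -0.99318801]]), 't': array([0.18306133, 0.5409453 , 1.08414991])}
{'fx': 335.34547344387306, 'fy': 335.34547344387306, 'cx': 319.9907499755503, 'cy': 237.5739795956464, 'T_tool_cam': array([[ 3.14948646e-04, -9.59260837e-01, -2.82521765e-01,
         7.69053972e-02],
       [ 9.99999631e-01,  7.63957862e-05,  8.55385580e-04,
        -1.27511817e-03],
       [-7.98954415e-04, -2.82521930e-01,  9.59260507e-01,
        -1.49107344e-01],
       [ 0.00000000e+00,  0.00000000e+00,  0.00000000e+00,
         1.00000000e+00]])}
```

View pics/side0.png

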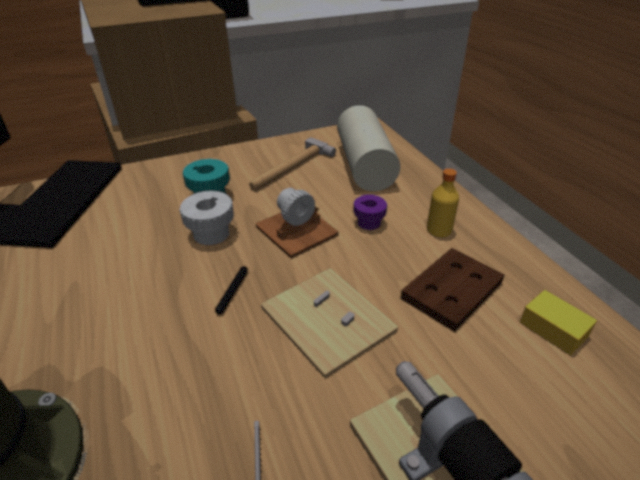

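View pics/top0.png

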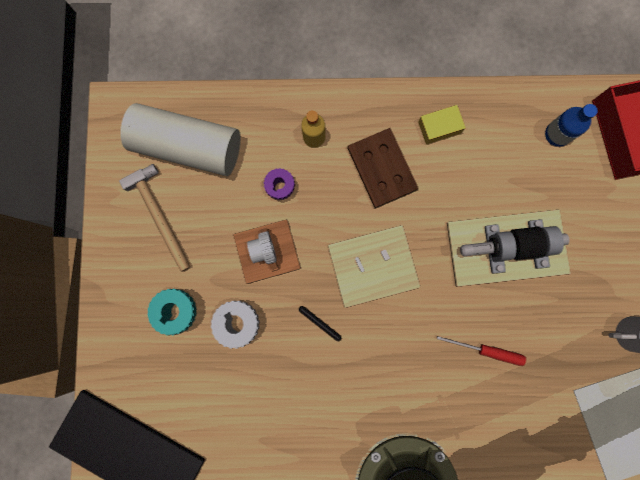

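The side view shows the cradle with a small grey pulley at (295,210), the keys at (322,298) and (348,319), and the shaft end at (405,370). In the top view these are at (262,250), (361,264)/(385,255) and (465,250).

Pulley candidates in the top view:
- Turquoise (172,312) and purple (280,184) are excluded by colour.
- Large grey (235,325) is excluded because it is bigger and not in a cradle.
- Small grey (262,250) in the wooden cradle fits the description.

I'll confirm this in an enlarged crop.

```bash
python3 - <<'E'
import cv2,numpy as np
t=np.load("pics/top.npy")[:,:,::-1];s=np.load("pics/side.npy")[:,:,::-1]
def c(im,x,y,w=80,h=60): return cv2.resize(im[y:y+h,x:x+w],(400,300),interpolation=cv2.INTER_CUBIC)
m=np.vstack([np.hstack([c(t,225,220),c(t,335,230)]),np.hstack([c(t,447,220),c(s,250,180)])])
cv2.imwrite("pics/m1.png",m)
E
```

```text
(no output)
```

View pics/m1.png

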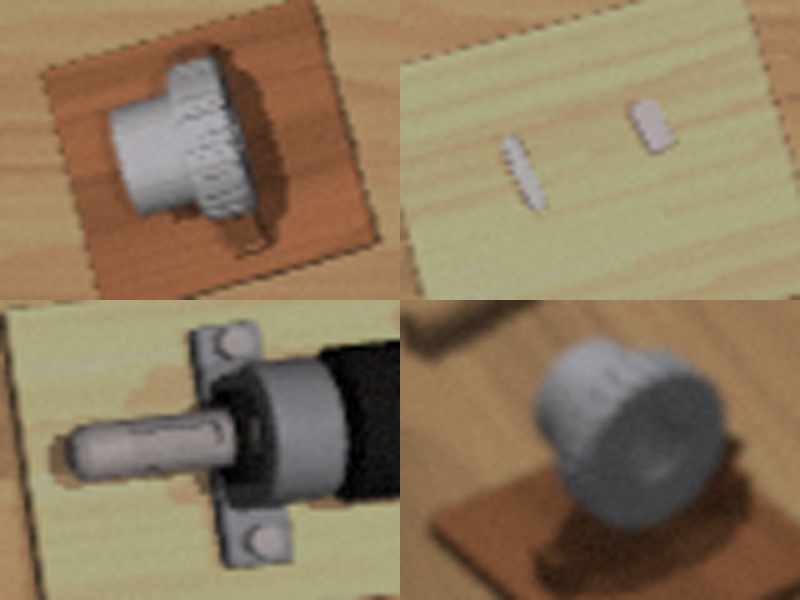

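The crops confirm it: the small grey pulley in the brown cradle has its toothed rim (front) to the right and boss to the left. The long narrow key is at about (360,264), the wider spare at (385.5,255), and the shaft's free end points left at (461,251), with the slot visible in its top. Next come rough positions from both views.

```bash
cat > h.py <<'E'
import numpy as np,cv2
from bench import ctrl
from scipy.spatial.transform import Rotation as Ro
def cam(n,st=None):
    m=ctrl.camera_model(n);K=np.array([[m['fx'],0,m['cx']],[0,m['fy'],m['cy']],[0,0,1]])
    if n!='wrist': return K,m['R'],m['t']
    T=np.eye(4);T[:3,:3]=Ro.from_rotvec(st['tool_rot']).as_matrix();T[:3,3]=st['position']
    W=np.linalg.inv(T@m['T_tool_cam']);return K,W[:3,:3],W[:3,3]
def ray(c,p):
    K,R,t=c;d=R.T@np.linalg.inv(K)@np.array([p[0],p[1],1.]);return -R.T@t,d/np.linalg.norm(d)
def onz(c,p,z):
    o,d=ray(c,p);return o+d*(z-o[2])/d[2]
def tri(rs):
    A=sum(np.eye(3)-np.outer(d,d) for o,d in rs);b=sum((np.eye(3)-np.outer(d,d))@o for o,d in rs)
    X=np.linalg.solve(A,b);return X,[np.linalg.norm((np.eye(3)-np.outer(d,d))@(X-o))*1e3 for o,d in rs]
def proj(c,X):
    K,R,t=c;u=K@(R@np.asarray(X)+t);return u[:2]/u[2]
def Rd(xdir,roll=0): # tool down, tool x along xdir (world xy); roll about tool x (rad)
    x=np.array([xdir[0],xdir[1],0.]);x/=np.linalg.norm(x);z=np.array([0,0,-1.])
    return np.c_[x,np.cross(z,x),z]@Ro.from_rotvec([roll,0,0]).as_matrix()
def go(p,R): # travel (mm) and turn (deg) from here
    s=ctrl.get_state();R0=Ro.from_rotvec(s['tool_rot']).as_matrix()
    print('travel mm',np.round(R0.T@(np.asarray(p)-s['position'])*1e3,1),'turn deg',np.round(np.degrees(Ro.from_matrix(R0.T@R).as_rotvec()),2))
def snap(name):
    s=ctrl.get_state();im=ctrl.get_image('wrist');np.savez('pics/'+name,im=im,p=s['position'],r=s['tool_rot'])
    cv2.imwrite(f'pics/{name}.png',im[:,:,::-1]);return im,cam('wrist',s)
def load(name):
    d=np.load(f'pics/{name}.npz');return d['im'],cam('wrist',dict(position=d['p'],tool_rot=d['r']))
E
python3 - <<'E'
from h import *
T=cam('top');S=cam('side')
for n,a,b in[("key",(360,264.4),(322,298)),("spare",(385.5,255),(348,319)),("shaftend",(463,250),(403,368)),
  ("pulley mid",(262,250),(295,208))]:
    print(n,*tri([ray(T,a),ray(S,b)]))
k0=onz(T,(357,257.5),.022);k1=onz(T,(363,271.5),.022);print(k0,k1)
a=onz(T,(461.5,251),.085);b=onz(T,(492,248),.085);print('shaft',a,b)
a=onz(T,(250,252),.065);b=onz(T,(272,246),.065);print('pulley',a,b)
k=(k0+k1)/2
go([*k[:2],.25],Rd((k0-k1)))
go([*k[:2],.25],Rd((k1-k0)))
E
```

```text
key [0.49276489 0.09604881 0.01968142] [np.float64(0.004299513121773585), np.float64(0.004299513121641905)]
spare [0.51374216 0.03724366 0.01826541] [np.float64(0.058807360946905196), np.float64(0.058807360946987346)]
shaftend [ 0.51589365 -0.12126549  0.08629435] [np.float64(0.8458625571844771), np.float64(0.8458625571845313)]
pulley mid [0.52538062 0.31502427 0.0562959 ] [np.float64(0.8621203616013644), np.float64(0.8621203616014643)]
[0.50844974 0.10274305 0.022     ] [0.47635875 0.08966895 0.022     ]
shaft [ 0.51467382 -0.11867871  0.085     ] [ 0.52043298 -0.18436169  0.085     ]
pulley [0.51952156 0.3405174  0.065     ] [0.53227862 0.29200991 0.065     ]
travel mm [ 495.4 -569.7  -13.5] turn deg [-0.1   0.01 -1.95]
travel mm [ 495.4 -569.7  -13.5] turn deg [1.0000e-02 1.6000e-01 1.7805e+02]
```

Emit:
{"api": "step_arm", "payload": {"commands": [{"travel": [200,-150,0],"turn": [0,0,0]},{"travel": [200,-150,0],"turn": [0,0,0]}]}}

```text
time: 0.3
position: [0.278, -0.5257, 0.2354]
tool_rot: [-3.093, -0.545, 0.001]
ft_force: [1.9, 1.0, 1.3]
grip_width: 0.996
grip_force: 0.0
```

Emit:
{"api": "step_arm", "payload": {"commands": [{"travel": [0.24,-0.2,0]},{"travel": [0.24,-0.2,0]},{"travel": [0.24,-0.2,0]},{"travel": [0.24,-0.2,0]},{"travel": [0.24,-0.2,0]}]}}

```text
$.commands[0]: bad value
```

```bash
python3 - <<'E'
from h import *
go([.493,.096,.15],Rd((.032,.013)))
E
```

```text
travel mm [ 414.6 -510.6   86. ] turn deg [-0.08  0.02 -2.12]
```

Emit:
{"api": "step_arm", "payload": {"commands": [{"travel": [0.24,-0.2,0],"turn": [0,0,0]},{"travel": [0.24,-0.2,0],"turn": [0,0,0]},{"travel": [0.24,-0.2,0],"turn": [0,0,0]},{"travel": [0.24,-0.2,0],"turn": [0,0,0]},{"travel": [0.24,-0.2,0],"turn": [0,0,-2]}]}}

```text
time: 0.8
position: [0.4043, -0.3075, 0.2363]
tool_rot: [3.082, 0.606, -0.001]
ft_force: [0.4, 0.3, -0.5]
grip_width: 1.003
grip_force: 0.0
```

```bash
python3 - <<'E'
from h import *
go([.493,.096,.15],Rd((.032,.013)))
E
```

```text
travel mm [ 234.9 -339.9   86.2] turn deg [0.   0.02 0.14]
```

Emit:
{"api": "step_arm", "payload": {"commands": [{"travel": [0.225,-0.325,0],"turn": [0,0,0]},{"travel": [0.225,-0.325,0],"turn": [0,0,0]},{"travel": [0.225,-0.325,0],"turn": [0,0,0]},{"travel": [0.225,-0.325,0],"turn": [0,0,0]},{"travel": [0.225,-0.325,0],"turn": [0,0,0]}]}}

```text
time: 1.3
position: [0.4577, -0.0634, 0.2364]
tool_rot: [3.082, 0.605, -0.0]
ft_force: [1.0, 0.3, 0.6]
grip_width: 1.002
grip_force: 0.0
```

Emit:
{"api": "step_arm", "payload": {"commands": [{"travel": [0.083,-0.12,0.09],"turn": [0,0,0]},{"travel": [0.083,-0.12,0.09],"turn": [0,0,0]},{"travel": [0.083,-0.12,0.09],"turn": [0,0,0]},{"travel": [0.083,-0.12,0.09],"turn": [0,0,0]},{"travel": [0.083,-0.12,0.09],"turn": [0,0,0]}]}}

```text
time: 1.8
position: [0.4876, 0.0806, 0.1446]
tool_rot: [-3.078, -0.614, 0.006]
ft_force: [0.2, -0.4, 0.7]
grip_width: 0.998
grip_force: 0.0
```

```bash
python3 - <<'E'
from h import *
go([.493,.096,.11],Rd((.032,.013)))
im,c=snap('w1')
print(proj(c,[.493,.096,.022]))
E
```

```text
travel mm [ 11.  -12.1  34.6] turn deg [-0.19  0.17  0.46]
[307.09680526 221.06054746]
```

View pics/w1.png

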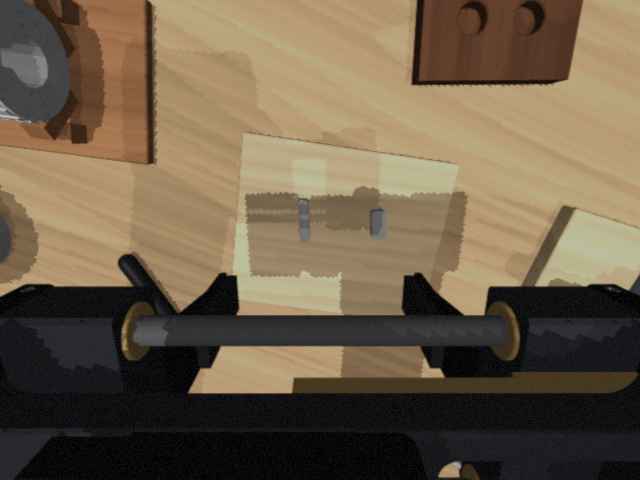

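The wrist view shows the long key at (304,220) and the spare at (378,223), with the fingers at the bottom. I'll move over the key and descend part way, then measure from both wrist views.

Emit:
{"api": "step_arm", "payload": {"commands": [{"travel": [0.01,-0.012,0.03],"turn": [0,0,0.4]},{"travel": [0.01,-0.012,0.03],"turn": [0,0,0.4]},{"travel": [0.01,-0.012,0.03],"turn": [0,0,0.4]}]}}

```text
time: 2.15
position: [0.4939, 0.0904, 0.1169]
tool_rot: [3.085, 0.592, -0.001]
ft_force: [-0.8, -0.2, -0.3]
grip_width: 0.999
grip_force: 0.0
```

```bash
python3 - <<'E'
from h import *
im2,c2=snap('w2');im1,c1=load('w1')
res=[]
for im,c in((im1,c1),(im2,c2)):
    u=proj(c,[.493,.096,.022]).astype(int)
    hsv=cv2.cvtColor(im,cv2.COLOR_RGB2HSV);m=((hsv[...,1]<60)&(hsv[...,2]>60)).astype(np.uint8)
    w=np.zeros_like(m);w[u[1]-45:u[1]+45,u[0]-35:u[0]+35]=1;m*=w
    n,l,st,ce=cv2.connectedComponentsWithStats(m);i=1+np.argmax(st[1:,4]);r=cv2.minAreaRect(np.argwhere(l==i)[:,::-1].astype(np.float32))
    print(u,st[i],ce[i],r);bx=cv2.boxPoints(r);bx=bx[np.argsort(bx[:,1])];a,b=bx[:2].mean(0),bx[2:].mean(0)
    print(onz(c,a,.022),onz(c,b,.022));res.append((ray(c,a),ray(c,b)))
print([tri([res[0][i],res[1][i]]) for i in(0,1)])
s=ctrl.get_state();print(s['position'])
x,y=u;cv2.imwrite('pics/c2.png',cv2.resize(im2[max(y-60,0):y+60,x-80:x+80,::-1],(800,600)))
E
```

```text
[307 221] [298 199  12  44 439] [303.5808656  220.15489749] ((303.4608459472656, 220.48228454589844), (43.19883346557617, 10.492241859436035), 87.79740142822266)
[0.50885116 0.10631423 0.022     ] [0.47508815 0.09133159 0.022     ]
[314 242] [304 217  13  49 519] [310.14065511 240.83815029] ((310.062255859375, 240.99609375), (48.156036376953125, 11.228092193603516), 86.42366790771484)
[0.50988949 0.10706638 0.022     ] [0.47508037 0.09105297 0.022     ]
[(array([ 0.50469836,  0.10587752, -0.00078852]), [np.float64(0.056593941063331606), np.float64(0.05659394106334238)]), (array([0.47590675, 0.0914255 , 0.02443071]), [np.float64(0.10656837226543513), np.float64(0.10656837226540138)])]
[0.49452588 0.09039277 0.11750838]
```

View pics/c2.png

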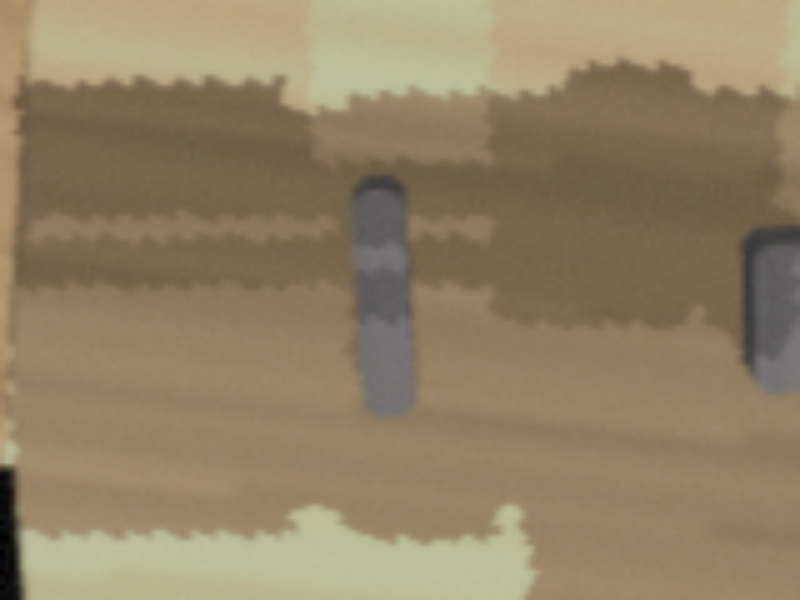

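The crop shows the long key's top face running from (309.6,220) to (312,265) in full-image pixels. The triangulated near end is about 24 mm high, which agrees with the expected 22 mm. I'll partly close the gripper so it clears the spare, then descend.

```bash
python3 - <<'E'
from h import *
im,c=load('w2')
a=onz(c,(309.6,220.3),.022);b=onz(c,(312,265),.022);d=a-b;print(a,b,np.linalg.norm(d),np.degrees(np.arctan2(d[1],d[0])),(a+b)/2)
m=(a+b)/2;go([*m[:2],.0315],Rd(d))
E
```

```text
[0.50779804 0.10542154 0.022     ] [0.47522688 0.09074655 0.022     ] 0.035724441377404256 24.254031500700613 [0.49151246 0.09808404 0.022     ]
travel mm [ 0.  -8.4 86. ] turn deg [ 0.06 -0.02 -2.54]
```

Emit:
{"api": "step_arm", "payload": {"commands": [{"travel": [0,-0.0084,0.04],"turn": [0,0,-2.5]},{"travel": [0,-0.0084,0.055],"turn": [0,0,-2.5]},{"travel": [0,-0.0084,0.07],"turn": [0,0,-2.5]},{"travel": [0,-0.0084,0.07],"turn": [0,0,-2.5]}], "gripper": 0.35}}

```text
time: 2.6
position: [0.49, 0.0986, 0.0454]
tool_rot: [3.072, 0.659, -0.005]
ft_force: [0.5, 0.4, -0.3]
grip_width: 0.722
grip_force: 0.0
```

```bash
python3 - <<'E'
from h import *
go([.4915,.0981,.0315],Rd((.3257,.1467)))
s=ctrl.get_state();im,c=snap('w3');print(s['position'],proj(c,s['position']))
cv2.imwrite('pics/w3.png',cv2.resize(im[170:420,200:440,::-1],(576,600)))
E
```

```text
travel mm [ 1.2  1.1 13.9] turn deg [-0.03  0.16 -0.02]
[0.4900101  0.09861705 0.04536056] [322.39110675 302.12951944]
```

View pics/w3.png

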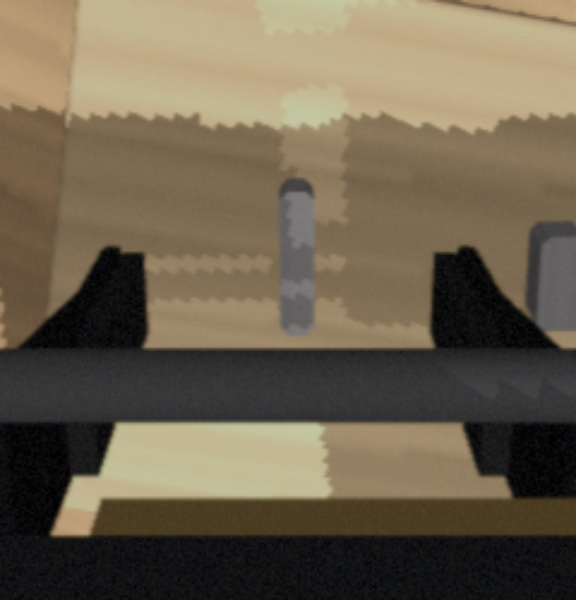

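The wrist crop shows the key centred between the fingers and aligned, within 1 mm. I'll go down 14 mm and grip.

Emit:
{"api": "step_arm", "payload": {"commands": [{"travel": [0.001,0.001,0.007],"turn": [0,0,0]},{"travel": [0.001,0.001,0.014],"turn": [0,0,0]},{"travel": [0.001,0.001,0.014],"turn": [0,0,0]}], "gripper": 0.2}}

```text
time: 2.95
position: [0.4919, 0.099, 0.032]
tool_rot: [3.071, 0.661, -0.002]
ft_force: [-0.9, 0.6, -0.7]
grip_width: 0.404
grip_force: 0.0
```

Emit:
{"api": "step_arm", "payload": {"commands": [{"travel": [0,0,0],"turn": [0,0,0]},{"travel": [0,0,0],"turn": [0,0,0]},{"travel": [0,0,0],"turn": [0,0,0]},{"travel": [0,0,0],"turn": [0,0,0]},{"travel": [0,0,0],"turn": [0,0,0]}], "gripper": 0, "force": 15}}

```text
time: 3.45
position: [0.4924, 0.0993, 0.0327]
tool_rot: [3.071, 0.662, 0.001]
ft_force: [-0.7, -0.5, 1.1]
grip_width: 0.085
grip_force: 15.0
```

Emit:
{"api": "step_arm", "payload": {"commands": [{"travel": [0,0,0],"turn": [0,0,0]},{"travel": [0,0,0],"turn": [0,0,0]},{"travel": [0,0,0],"turn": [0,0,0]}]}}

```text
time: 3.75
position: [0.4925, 0.0993, 0.0327]
tool_rot: [3.071, 0.661, 0.001]
ft_force: [-0.3, -0.7, 3.4]
grip_width: 0.082
grip_force: 15.0
```

Emit:
{"api": "step_arm", "payload": {"commands": [{"travel": [0,0,-0.05],"turn": [0,0,0]},{"travel": [0,0,-0.1],"turn": [0,0,0]},{"travel": [0,0,-0.14],"turn": [0,0,-8.5]},{"travel": [0,0,-0.14],"turn": [0,0,-17]},{"travel": [0,0,-0.14],"turn": [0,0,-25]}]}}

```text
time: 4.25
position: [0.4931, 0.0993, 0.174]
tool_rot: [2.85, 1.318, 0.004]
ft_force: [-0.3, -0.4, -0.6]
grip_width: 0.091
grip_force: 15.0
```

```bash
python3 - <<'E'
from h import *
go([.518,-.14,.19],Rd((-.0058,.0657)))
E
```

```text
travel mm [-166.2  174.   -15.8] turn deg [ 1.80e-01 -1.00e-02 -4.54e+01]
```

Emit:
{"api": "step_arm", "payload": {"commands": [{"travel": [-0.034,0.035,-0.016],"turn": [0,0,-8.5]},{"travel": [-0.068,0.07,-0.016],"turn": [0,0,-17]},{"travel": [-0.102,0.105,-0.016],"turn": [0,0,-25.5]},{"travel": [-0.134,0.14,-0.016],"turn": [0,0,-34]},{"travel": [-0.166,0.174,-0.016],"turn": [0,0,-42.5]}]}}

```text
time: 4.75
position: [0.514, -0.124, 0.1885]
tool_rot: [2.254, 2.188, -0.0]
ft_force: [0.5, -0.6, 1.1]
grip_width: 0.09
grip_force: 15.0
```

Emit:
{"api": "step_arm", "payload": {"commands": [{"travel": [0,0,0],"turn": [0,0,0]},{"travel": [0,0,0],"turn": [0,0,0]}]}}

```text
time: 4.95
position: [0.5138, -0.1238, 0.1879]
tool_rot: [-2.265, -2.175, -0.0]
ft_force: [-0.2, 0.7, 0.1]
grip_width: 0.09
grip_force: 15.0
```

```bash
python3 - <<'E'
from h import *
go([.518,-.14,.19],Rd((-.0058,.0657)))
im,c=snap('w4');print(proj(c,[.5147,-.1187,.0975]),proj(c,[.5184,-.1605,.0975]),ctrl.get_state()['position'])
E
```

```text
travel mm [-16.    4.9  -2.1] turn deg [-0.05 -0.07 -7.37]
[322.4684708  241.10957567] [329.22978164 291.98552461] [ 0.51396692 -0.12202556  0.18809551]
```

View pics/w4.png

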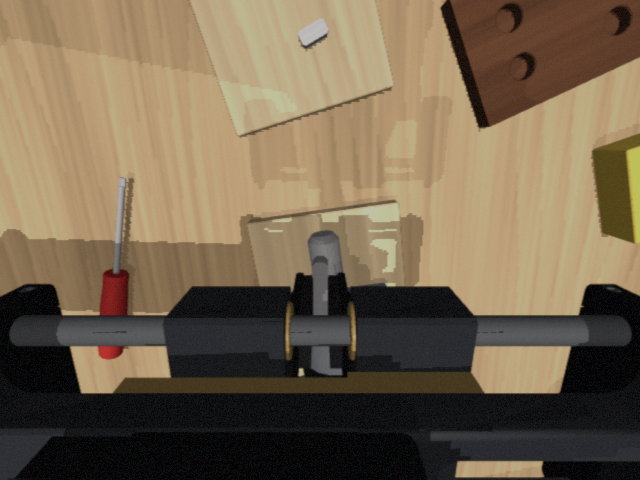

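The view shows the shaft's free end at (323,235), with the slot hidden behind the gripper. The key is held and visible at about (321,280). I'll back off towards the bearing to see the slot.

Emit:
{"api": "step_arm", "payload": {"commands": [{"travel": [-0.04,0,-0.01],"turn": [0,0,-7]},{"travel": [-0.08,0,-0.01],"turn": [0,0,-7]},{"travel": [-0.08,0,-0.01],"turn": [0,0,-7]},{"travel": [-0.08,0,-0.01],"turn": [0,0,-7]}]}}

```text
time: 5.4
position: [0.5114, -0.2015, 0.1983]
tool_rot: [-2.124, -2.314, -0.001]
ft_force: [0.4, 0.3, -0.7]
grip_width: 0.088
grip_force: 15.0
```

```bash
python3 - <<'E'
from h import *
im,c=snap('w5');s=ctrl.get_state();print(proj(c,[.5147,-.1187,.0975]),proj(c,[.5184,-.1605,.0975]),s['position'])
u=proj(c,[.5165,-.14,.0975]).astype(int);print(u)
y0=max(u[1]-75,0);x0=u[0]-80;print(x0,y0)
cv2.imwrite('pics/c5.png',cv2.resize(im[y0:y0+120,x0:x0+160,::-1],(800,600),interpolation=cv2.INTER_CUBIC))
E
```

```text
[335.97585807 133.46343982] [335.35929969 192.23658546] [ 0.51162425 -0.20029436  0.19838494]
[335 164]
255 89
```

View pics/c5.png

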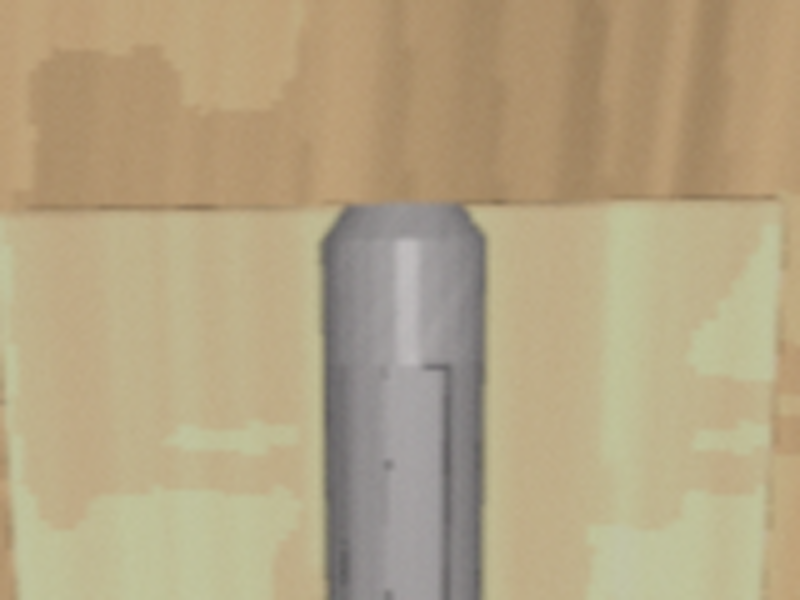

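The slot is clearly visible: it is offset right of the shaft's centre line, so the shaft is rolled, and its free-side end is at row ≈162. Now I'll compute the axis, slot and roll, and look at the held key in the same image.

```bash
cat > ax.py <<'E'
from h import *
def edges(im,row,x0,x1):
    # strongest saturation edges -> shaft silhouette
    hsv=cv2.cvtColor(im,cv2.COLOR_RGB2HSV).astype(float);s=hsv[row-2:row+3,x0:x1,1].mean(0);m=s<np.median(s[:8])/2
    g=np.where(m)[0];t=np.median(s[:8])/2
    l=g[0]-(t-s[g[0]])/(s[g[0]-1]-s[g[0]]);r=g[-1]+(t-s[g[-1]])/(s[g[-1]+1]-s[g[-1]])
    return x0+l,x0+r
E
python3 - <<'E'
from ax import *
im,c=load('w5')
P=[]
for row in(145,160,175,190,200):
    l,r=edges(im,row,300,375);p=onz(c,((l+r)/2,row),.085+.004);P.append(p[:2]);print(row,round(l,1),round(r,1),p)
P=np.array(P);f=np.polyfit(P[:,1],P[:,0],1);print('x=f(y)',f,'yaw of -shaftx',np.degrees(np.arctan2(1,f[0])))
# slot edges at row 189: intersect rays with cylinder
dr=np.array([f[0],1,0]);dr/=np.linalg.norm(dr);lat=np.cross(dr,[0,0,1]) # horizontal, right of -shaftx
for row in(175,189,200):
  A=[]
  for u in(332.4,345.0):
    o,d=ray(c,(u,row));a0=np.array([np.polyval(f,0),0,.085])
    q=np.array([(o-a0)@lat,(o-a0)[2]]);e=np.array([d@lat,d[2]])
    t=min(np.roots([e@e,2*q@e,q@q-.0125**2]).real);h=q+t*e;A.append(np.degrees(np.arctan2(h[0],h[1])))
  print(row,'slot edge angles from vertical (right +)',A,'mean',np.mean(A))
p=onz(c,((418/5)+255,366/5+89),.0965);print('slot end',p, 'slot centre',p-dr*.0195)
s=np.load('pics/w5.npz');R=Ro.from_rotvec(s['r']).as_matrix()
for v in((.018,0,.01),(.018,0,.02),(-.018,0,.02)): print(v,proj(c,s['p']+R@v))
cv2.imwrite('pics/c5b.png',cv2.resize(im[215:335,240:400,::-1],(800,600),interpolation=cv2.INTER_CUBIC))
E
```

```text
145 319.4 351.4 [ 0.51549005 -0.12672864  0.089     ]
160 319.6 351.2 [ 0.51651544 -0.13756194  0.089     ]
175 319.9 350.5 [ 0.51750945 -0.1486708   0.089     ]
190 320.4 350.4 [ 0.51877796 -0.16003928  0.089     ]
200 320.5 350.3 [ 0.51954661 -0.16778758  0.089     ]
x=f(y) [-0.09912872  0.50288122] yaw of -shaftx 95.66116221242986
175 slot edge angles from vertical (right +) [np.float64(-11.815689753108893), np.float64(33.30479959380702)] mean 10.744554920349064
189 slot edge angles from vertical (right +) [np.float64(-11.93808617241594), np.float64(33.78974395369659)] mean 10.925828890640327
200 slot edge angles from vertical (right +) [np.float64(-12.036336485104561), np.float64(34.1813665978428)] mean 11.07251505636912
slot end [ 0.51864951 -0.13850975  0.0965    ] slot centre [ 0.52057309 -0.15791464  0.0965    ]
(0.018, 0, 0.01) [321.97153166 263.49688299]
(0.018, 0, 0.02) [321.85353011 256.81000972]
(-0.018, 0, 0.02) [321.73314765 316.83326943]
```

View pics/c5b.png

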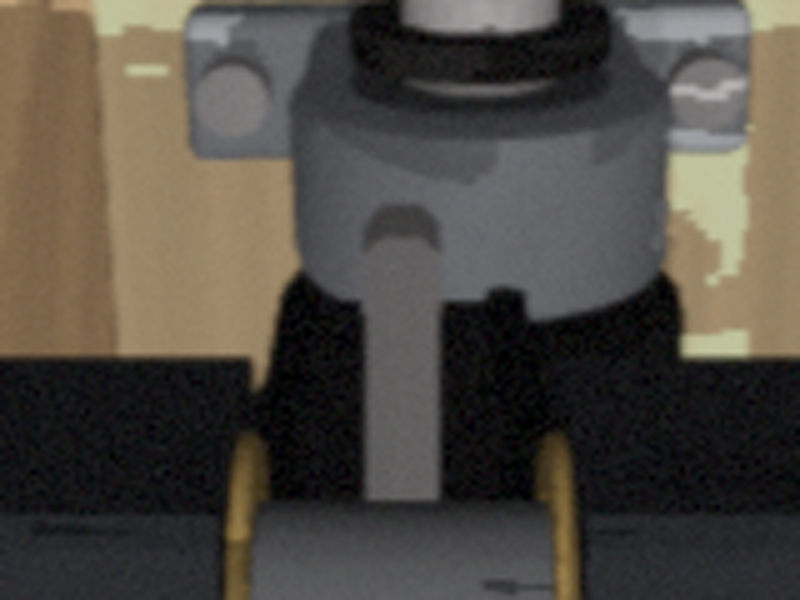

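The held key is at (320.6, 256–262) for its front end, which is 0.7 mm off the tool plane by the camera's account and otherwise as expected. The slot leans about 11° to tool +y. I'll tilt the tool to match and hover.

```bash
cat > tgt.py <<'E'
from h import *
dr=np.array([-.0991,1,0]);dr/=np.linalg.norm(dr);roll=np.radians(10.9)
R=Rd(dr,roll);n=-R[:,2]
A=np.array([.50288-.09913*-.158,-.158,.085]) # axis at shaft x=-36
S=A+n*.0075
def keytgt(h,off=(.0004,-.0007,.0207)): return S+n*h-R@np.array(off)
E
python3 - <<'E'
from tgt import *
p=keytgt(.016);print(p);go(p,R)
E
```

```text
[ 0.52758328 -0.15750602  0.12827021]
travel mm [41.1 19.6 70.2] turn deg [10.9  -0.13 -0.63]
```

Emit:
{"api": "step_arm", "payload": {"commands": [{"travel": [0.021,0.01,0.025],"turn": [6,0,-0.6]},{"travel": [0.041,0.0196,0.055],"turn": [10.9,-0.1,-0.6]},{"travel": [0.041,0.0196,0.07],"turn": [10.9,-0.1,-0.6]},{"travel": [0.041,0.0196,0.07],"turn": [10.9,-0.1,-0.6]},{"travel": [0.041,0.0196,0.07],"turn": [10.9,-0.1,-0.6]}]}}

```text
time: 5.95
position: [0.5272, -0.1595, 0.1291]
tool_rot: [-2.021, -2.228, 0.213]
ft_force: [0.2, -0.4, -0.0]
grip_width: 0.087
grip_force: 15.0
```

```bash
python3 - <<'E'
from tgt import *
go(keytgt(.016),R)
im,c=snap('w6');s=ctrl.get_state();print(s['position'],s['ft_force'])
u=proj(c,S+dr*.0195+n*.004);print('slot end pred',u);sx=-dr
print('shaft end pred',proj(c,A+dr*.037+n*.0125))
cv2.imwrite('pics/c6.png',cv2.resize(im[190:310,240:400,::-1],(800,600),interpolation=cv2.INTER_CUBIC))
E
```

```text
travel mm [2.  0.7 0.7] turn deg [ 0.02  0.05 -0.09]
[ 0.52753036 -0.16036402  0.12992801] [-0.04069261 -1.18406595 -0.46475521]
slot end pred [321.89722237 242.50128492]
shaft end pred [321.91707249 212.76032161]
```

View pics/c6.png

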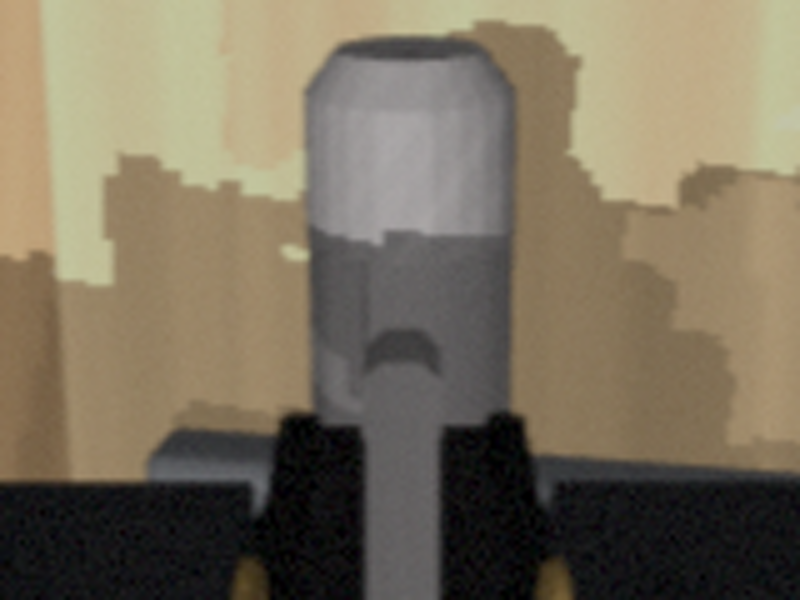

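The crop shows the held key (lower end at crop row ~330, centre column 403), the shaft centred at column 410 and the slot's left edge at column 367. The tool needs about +0.7 mm in y. The picture quota is used up, so I work numerically from here.

```bash
python3 - <<'E'
from tgt import *
im,c=load('w6');g=cv2.cvtColor(im,cv2.COLOR_RGB2GRAY).astype(int)
print('rows 205..262');
for cols in((308,312),(317,322),(324,327),(330,333),(336,339)): print(cols,[int(g[r,cols[0]:cols[1]].mean()) for r in range(205,262)])
print('row246',g[244:249,300:346].mean(0).astype(int))
s=np.load('pics/w6.npz');R0=Ro.from_rotvec(s['r']).as_matrix()
for z in(.0327,.0322):
  for x in(.018,.020,.022,.024,.026): print(z,x,proj(c,s['p']+R0@np.array([x,0,z])))
print('key front',proj(c,s['p']+R0@np.array([.018,0,.0207])))
E
```

```text
rows 205..262
(308, 312) [136, 137, 137, 138, 139, 141, 144, 150, 151, 150, 151, 150, 150, 150, 151, 151, 151, 150, 150, 150, 150, 149, 150, 151, 150, 150, 151, 150, 149, 148, 149, 146, 132, 100, 92, 91, 92, 87, 86, 88, 88, 88, 88, 89, 87, 88, 87, 88, 87, 87, 88, 87, 88, 87, 88, 88, 90]
(317, 322) [148, 147, 146, 147, 147, 148, 148, 156, 163, 164, 165, 165, 166, 166, 164, 164, 164, 162, 163, 162, 162, 162, 162, 164, 163, 162, 162, 161, 161, 162, 156, 114, 101, 100, 101, 102, 102, 103, 99, 98, 99, 98, 97, 98, 97, 98, 98, 98, 98, 96, 87, 66, 62, 64, 63, 63, 65]
(324, 327) [146, 146, 146, 145, 145, 145, 146, 151, 157, 158, 159, 158, 159, 160, 159, 160, 160, 159, 159, 159, 157, 159, 158, 159, 158, 159, 161, 162, 163, 163, 162, 151, 114, 103, 101, 98, 99, 100, 97, 98, 98, 97, 98, 97, 97, 95, 96, 97, 97, 97, 95, 84, 75, 66, 60, 62, 64]
(330, 333) [130, 131, 132, 134, 137, 137, 138, 145, 146, 146, 145, 145, 144, 145, 144, 144, 146, 148, 148, 149, 150, 150, 148, 149, 147, 146, 145, 144, 142, 144, 144, 141, 106, 97, 98, 98, 97, 91, 88, 91, 90, 90, 92, 90, 89, 91, 90, 91, 90, 90, 90, 90, 90, 9
[... 227 characters left out ...]
83, 82, 79, 82, 83, 82, 81, 82, 81, 82, 83, 83, 82, 82, 80]
row246 [132 113  80  72  76  81  84  86  86  89  89  88  85  87  96  98  99  98
  98  97  99  98  98  98  99  97  97  94  96  93  91  91  89  90  89  86
  85  83  79  76  75  73  99 119 120 119]
0.0327 0.018 [322.00050538 249.39820413]
0.0327 0.02 [322.00712933 246.06242386]
0.0327 0.022 [322.01379278 242.70674843]
0.0327 0.024 [322.02049609 239.33099931]
0.0327 0.026 [322.02723962 235.93499583]
0.0322 0.018 [322.00611924 249.67705447]
0.0322 0.02 [322.01277661 246.33370133]
0.0322 0.022 [322.01947378 242.97035748]
0.0322 0.024 [322.02621112 239.58684306]
0.0322 0.026 [322.03298898 236.1829761 ]
key front [322.14349923 256.50096088]
```

Emit:
{"api": "step_arm", "payload": {"commands": [{"travel": [0.0025,0.0007,0.004],"turn": [0,0,0]},{"travel": [0.0025,0.0007,0.008],"turn": [0,0,0]},{"travel": [0.0025,0.0007,0.01],"turn": [0,0,0]},{"travel": [0.0025,0.0007,0.011],"turn": [0,0,0]},{"travel": [0.0025,0.0007,0.012],"turn": [0,0,0]}]}}

```text
time: 6.5
position: [0.5255, -0.1579, 0.1167]
tool_rot: [-2.022, -2.226, 0.213]
ft_force: [-0.5, 0.4, -1.1]
grip_width: 0.088
grip_force: 15.0
```

Emit:
{"api": "step_arm", "payload": {"commands": [{"travel": [0,0,0.001],"turn": [0,0,0]},{"travel": [0,0,0.002],"turn": [0,0,0]},{"travel": [0,0,0.002],"turn": [0,0,0]}]}}

```text
time: 6.8
position: [0.5251, -0.1577, 0.1145]
tool_rot: [-2.021, -2.226, 0.213]
ft_force: [-0.7, -0.0, 0.0]
grip_width: 0.088
grip_force: 15.0
```

```bash
python3 - <<'E'
from tgt import *
go(keytgt(.0),R)
im,c=snap('w7');g=cv2.cvtColor(im,cv2.COLOR_RGB2GRAY).astype(int)
for cols in((315,317),(320,322),(325,327)): print(cols,[int(g[r,cols[0]:cols[1]].mean()) for r in range(205,285)])
for r in(230,240,250,262): print(r,g[r-1:r+2,292:352].mean(0).astype(int))
E
```

```text
travel mm [-0.1 -0.1  2. ] turn deg [-0.02  0.01 -0.14]
(315, 317) [118, 80, 73, 73, 75, 81, 128, 147, 151, 150, 149, 149, 148, 145, 145, 147, 146, 155, 162, 163, 163, 162, 163, 163, 164, 164, 164, 164, 161, 160, 161, 160, 160, 160, 157, 114, 102, 98, 99, 100, 98, 97, 99, 98, 96, 98, 97, 100, 97, 101, 94, 80, 70, 59, 62, 60, 61, 69, 89, 95, 94, 94, 95, 96, 93, 97, 95, 95, 96, 96, 95, 94, 96, 94, 96, 96, 95, 93, 95, 94]
(320, 322) [109, 78, 74, 72, 66, 71, 109, 140, 146, 147, 146, 147, 148, 147, 147, 148, 150, 155, 162, 163, 162, 161, 160, 160, 159, 158, 159, 159, 160, 161, 161, 160, 161, 160, 159, 157, 114, 101, 103, 101, 101, 101, 101, 105, 105, 106, 104, 103, 102, 101, 89, 67, 62, 61, 63, 65, 68, 80, 96, 96, 97, 99, 96, 100, 97, 99, 97, 96, 96, 98, 97, 95, 99, 97, 97, 98, 98, 97, 96, 96]
(325, 327) [105, 77, 71, 70, 72, 76, 125, 139, 143, 142, 141, 141, 140, 140, 139, 138, 140, 144, 149, 151, 151, 150, 153, 152, 154, 152, 153, 152, 151, 152, 151, 151, 152, 151, 153, 150, 114, 103, 104, 103, 101, 101, 100, 100, 97, 97, 97, 96, 96, 98, 92, 89, 77, 66, 61, 61, 62, 64, 71, 84, 97, 99, 
[... 368 characters left out ...]
12 123 128 135 144 151 154 155
 152 134 114 121 123 124 124 125 136 144 143 144 144 142 142 139 138 139
 140 137 136 129 122 123 124 120 115 111 109 106  95  89  88 105 118 120
 119 118 118 119 119 120]
250 [135 133 134 133 133 130 110  78  78  78  81  85  85  87  88  92  95  94
  96  96  95  95  97  96  98  99 101 102 105 105 102 102 102  98  96  96
  96  96  98  96  95  95  93  91  88  88  87  83  77  77  93 112 119 119
 117 119 117 119 121 122]
262 [135 134 134 132 132 131 114  86  70  74  79  84  86  87  85  86  88  86
  82  83  83  67  64  70  76  79  81  80  82  80  80  79  74  68  63  69
  81  89  90  89  87  87  87  87  85  81  76  76  75  74  94 114 120 119
 120 120 119 120 121 121]
```

Emit:
{"api": "step_arm", "payload": {"commands": [{"travel": [0,0,0.001],"turn": [0,0,0]},{"travel": [0,0,0.001],"turn": [0,0,0]}]}}

```text
time: 7.05
position: [0.5249, -0.1577, 0.1136]
tool_rot: [-2.021, -2.226, 0.213]
ft_force: [0.3, 0.1, 0.1]
grip_width: 0.085
grip_force: 15.0
```

Emit:
{"api": "step_arm", "payload": {"commands": [{"travel": [0,0,0.001],"turn": [0,0,0]},{"travel": [0,0,0.001],"turn": [0,0,0]}]}}

```text
time: 7.25
position: [0.525, -0.1577, 0.1129]
tool_rot: [-2.021, -2.226, 0.213]
ft_force: [-0.5, -0.0, 0.9]
grip_width: 0.088
grip_force: 15.0
```

Emit:
{"api": "step_arm", "payload": {"commands": [{"travel": [0,0,0.0007],"turn": [0,0,0]},{"travel": [0,0,0.0007],"turn": [0,0,0]}]}}

```text
time: 7.45
position: [0.5249, -0.1577, 0.1128]
tool_rot: [-2.022, -2.227, 0.213]
ft_force: [-2.1, 0.8, 5.0]
grip_width: 0.087
grip_force: 15.0
```

Emit:
{"api": "step_arm", "payload": {"commands": [{"travel": [0,0,0.0007],"turn": [0,0,0]},{"travel": [0,0,0.0007],"turn": [0,0,0]}]}}

```text
time: 7.65
position: [0.5249, -0.1577, 0.1127]
tool_rot: [-2.022, -2.227, 0.213]
ft_force: [-1.4, 0.7, 8.9]
grip_width: 0.086
grip_force: 15.0
```

Contact comes at z = 0.1127, exactly the height expected with the key on the slot floor. I'll release, lift and look.

Emit:
{"api": "step_arm", "payload": {"commands": [{"travel": [0,0,-0.0008],"turn": [0,0,0]},{"travel": [0,0,-0.0008],"turn": [0,0,0]},{"travel": [0,0,-0.0008],"turn": [0,0,0]},{"travel": [0,0,-0.0008],"turn": [0,0,0]}], "gripper": 0.4}}

```text
time: 8.05
position: [0.5244, -0.1578, 0.1117]
tool_rot: [-2.021, -2.226, 0.213]
ft_force: [0.2, 0.4, 1.2]
grip_width: 0.348
grip_force: 0.0
```

Emit:
{"api": "step_arm", "payload": {"commands": [{"travel": [0,0,-0.01],"turn": [0,0,0]},{"travel": [0,0,-0.03],"turn": [0,0,0]},{"travel": [-0.03,0,-0.06],"turn": [-5,0,0]},{"travel": [-0.045,0,-0.085],"turn": [-10.9,0,0]},{"travel": [-0.045,0,-0.085],"turn": [-10.9,0,0]}]}}

```text
time: 8.55
position: [0.5458, -0.2058, 0.2005]
tool_rot: [2.112, 2.312, 0.0]
ft_force: [0.2, 0.4, 0.4]
grip_width: 0.398
grip_force: 0.0
```

```bash
python3 - <<'E'
from tgt import *
im,c=snap('w8');s=ctrl.get_state();print(s['position'],s['tool_rot'],s['grip_width'])
g=cv2.cvtColor(im,cv2.COLOR_RGB2GRAY).astype(int)
for nm,v in(('taper',A+dr*.037+n*.0125),('key free end top',S+dr*.018+n*.010),('key other end top',S-dr*.018+n*.010),('slot end',S+dr*.0195+n*.004)): print(nm,proj(c,v))
u=proj(c,S+n*.01).astype(int)
for r in range(u[1]-30,u[1]+31,6): print(r,g[r-1:r+2,u[0]-22:u[0]+23].mean(0).astype(int))
print('col',u[0]-2,[int(g[r,u[0]-3:u[0]+2].mean()) for r in range(u[1]-60,u[1]+50)],u)
E
```

```text
[ 0.54509179 -0.20333882  0.1982915 ] [ 2.11316515e+00  2.31770999e+00 -1.14229986e-03] 0.40001233198817937
taper [291.08657236 125.0945306 ]
key free end top [292.78613604 152.93233286]
key other end top [294.32697853 202.69926989]
slot end [291.72822925 150.43025226]
148 [180 177 156 124 124 134 138 143 148 150 151 157 162 163 163 174 186 190
 191 191 183 172 168 166 160 152 152 153 148 143 140 134 124 115 106 110
 124 133 167 188 191 191 190 190 189]
154 [180 178 164 133 117 118 127 137 147 150 150 151 152 143 156 164 154 160
 170 176 178 179 178 178 179 173 149 133 138 136 135 129 120 107  97 109
 125 129 132 140 169 189 190 190 188]
160 [181 180 175 148 117 117 125 135 143 149 150 150 151 151 161 154 155 175
 178 177 179 179 179 178 180 179 176 161 143 137 133 129 122 109  98 110
 124 129 132 146 175 190 190 189 189]
166 [181 181 179 156 124 115 117 132 141 147 149 150 152 157 166 154 155 173
 175 176 177 178 178 178 176 178 177 150 108 120 133 130 123 110  95 101
 119 128 136 168 189 191 190 190 190]
172 [181 180 178 161 131 119 119 129 140 147 149 149 151 152 135 115 149 172
 
[... 1090 characters left out ...]
 130 138 145 147 151 155 158 158 158
 164 167 160 153 151 157 163 161 155 150 146 145 136 124 119 106  86  69
  49  22  12  14  12  10   6  15  16]
col 291 [157, 158, 158, 157, 157, 158, 164, 171, 172, 172, 171, 171, 171, 172, 172, 173, 173, 172, 172, 174, 174, 173, 174, 174, 174, 175, 176, 177, 178, 177, 178, 173, 146, 171, 151, 174, 179, 180, 179, 178, 178, 178, 178, 178, 178, 177, 177, 178, 177, 177, 177, 177, 175, 176, 175, 175, 175, 176, 175, 174, 174, 175, 174, 174, 174, 173, 173, 173, 173, 172, 172, 172, 172, 172, 171, 170, 171, 170, 170, 170, 169, 170, 169, 168, 148, 135, 162, 167, 166, 167, 166, 140, 95, 39, 21, 35, 35, 33, 33, 34, 34, 41, 88, 152, 114, 64, 36, 35, 46, 55] [293 178]
```

The key's top face runs from row 152.5 to 201 (predicted 152.9–202.7), at the predicted column, so it is fully down. Now I'll travel to the pulley.

```bash
python3 - <<'E'
from h import *
go([.53,.29,.215],Rd((-.0128,.0485)))
E
```

```text
travel mm [492.6  30.5 -18.7] turn deg [ 0.15  0.26 -9.5 ]
```

Emit:
{"api": "step_arm", "payload": {"commands": [{"travel": [0.246,0.015,-0.018],"turn": [0,0,-4]},{"travel": [0.246,0.015,-0.018],"turn": [0,0,-4]},{"travel": [0.246,0.015,-0.018],"turn": [0,0,-4]},{"travel": [0.246,0.015,-0.018],"turn": [0,0,-4]},{"travel": [0.246,0.015,-0.018],"turn": [0,0,-4]}], "gripper": 1}}

```text
time: 9.1
position: [0.5349, 0.0492, 0.2129]
tool_rot: [-2.025, -2.4, 0.003]
ft_force: [1.1, -0.0, 0.2]
grip_width: 0.775
grip_force: 0.0
```

```bash
python3 - <<'E'
from h import *
go([.53,.29,.215],Rd((-.0128,.0485)))
E
```

```text
travel mm [238.2  35.6  -2.3] turn deg [-0.14 -0.   -5.11]
```

Emit:
{"api": "step_arm", "payload": {"commands": [{"travel": [0.21,0.03,0],"turn": [0,0,-5]},{"travel": [0.21,0.03,0],"turn": [0,0,-5]},{"travel": [0.21,0.03,0],"turn": [0,0,-5]},{"travel": [0.21,0.03,0],"turn": [0,0,-5]},{"travel": [0.21,0.03,0],"turn": [0,0,-5]}]}}

```text
time: 9.6
position: [0.527, 0.2662, 0.2128]
tool_rot: [-1.905, -2.491, -0.001]
ft_force: [-0.1, 1.1, 0.3]
grip_width: 1.0
grip_force: 0.0
```

Emit:
{"api": "step_arm", "payload": {"commands": [{"travel": [0,0,0],"turn": [0,0,0]}]}}

```text
time: 9.7
position: [0.5286, 0.2618, 0.2124]
tool_rot: [-1.911, -2.49, 0.002]
ft_force: [0.4, -1.0, 0.4]
grip_width: 0.995
grip_force: 0.0
```

```bash
python3 - <<'E'
from h import *
im,c=snap('w9');s=ctrl.get_state();print(s['position'],s['tool_rot'])
hsv=cv2.cvtColor(im,cv2.COLOR_RGB2HSV);m=((hsv[...,1]<50)&(hsv[...,2]>45)).astype(np.uint8)
m[270:]=0
n,l,st,ce=cv2.connectedComponentsWithStats(m)
for i in range(1,n):
    if st[i,4]>300: print(st[i],ce[i],onz(c,ce[i],.07))
u=proj(c,[.526,.315,.08]);i=l[int(u[1]),int(u[0])];print(u,i)
for r in range(60,270,6):
    w=np.where(l[r]==i)[0] if i else []
    if len(w): print(r,w[0],w[-1],len(w))
E
```

```text
[0.52980329 0.25882047 0.21232019] [-1.91732244 -2.48718324  0.00402713]
[   83     0   143   114 13241] [155.2203761   50.83921154] [0.36595769 0.36789596 0.07      ]
[  536     0   104   188 11379] [602.35785218 107.71034362] [0.72234841 0.42032197 0.07      ]
[ 293  138   82   66 4431] [333.24193184 172.32114647] [0.52517734 0.31389551 0.07      ]
[334.98752804 172.43188251] 3
138 305 362 58
144 305 362 58
150 305 362 58
156 305 362 58
162 305 361 57
168 305 361 57
174 293 373 81
180 293 373 81
186 293 373 81
192 294 373 80
198 296 370 75
```

```bash
python3 - <<'E'
from h import *
im,c=load('w9');print('cam',ray(c,(320,240))[0])
hsv=cv2.cvtColor(im,cv2.COLOR_RGB2HSV);m=(hsv[...,1]<50)&(hsv[...,2]>45)
for r in list(range(134,142))+list(range(168,176))+list(range(196,208)):
    w=np.where(m[r,285:385])[0]+285;print(r,(w[0],w[-1],len(w)) if len(w) else 0)
print('col333',[int(x) for x in hsv[130:215,331:336,2].mean(1)])
a=onz(c,(333.5,140),.067);b=onz(c,(333,168),.067);e=onz(c,(333,186),.069);print(a,b,e)
d=a-e;print('yaw',np.degrees(np.arctan2(d[1],d[0])))
for n,p,z in(('boss end',(333.5,137.5),.065),('boss end@top',(333.5,137.5),.09),('rim back side',(294,171.5),.068),('front top',(333,204),.1)): print(n,onz(c,p,z))
E
```

```text
cam [0.50774766 0.33773137 0.36162887]
134 0
135 0
136 0
137 0
138 (np.int64(305), np.int64(362), 58)
139 (np.int64(305), np.int64(362), 58)
140 (np.int64(305), np.int64(362), 58)
141 (np.int64(305), np.int64(362), 58)
168 (np.int64(305), np.int64(361), 57)
169 (np.int64(305), np.int64(362), 58)
170 (np.int64(299), np.int64(368), 70)
171 (np.int64(295), np.int64(371), 77)
172 (np.int64(295), np.int64(372), 78)
173 (np.int64(294), np.int64(372), 79)
174 (np.int64(293), np.int64(373), 81)
175 (np.int64(293), np.int64(374), 82)
196 (np.int64(295), np.int64(371), 77)
197 (np.int64(295), np.int64(370), 76)
198 (np.int64(296), np.int64(370), 75)
199 (np.int64(298), np.int64(369), 72)
200 (np.int64(301), np.int64(366), 66)
201 (np.int64(304), np.int64(363), 60)
202 (np.int64(309), np.int64(358), 50)
203 (np.int64(318), np.int64(350), 33)
204 0
205 0
206 0
207 0
col333 [141, 141, 141, 141, 141, 141, 139, 136, 175, 194, 196, 197, 197, 197, 197, 196, 196, 196, 196, 196, 196, 195, 195, 195, 195, 195, 195, 195, 195, 194, 194, 195, 194, 193, 194, 193, 192, 193, 193, 193, 192, 193, 192, 190, 168, 129, 188, 196, 195, 189, 187, 195, 196, 196, 196, 195, 191, 191, 185, 184, 184, 178, 188, 193, 194, 194, 192, 187, 185, 185, 184, 180, 176, 186, 165, 156, 156, 156, 155, 156, 156, 155, 155, 157, 156]
[0.51832265 0.33959469 0.067     ] [0.52416403 0.31713751 0.067     ] [0.52819651 0.30245696 0.069     ]
yaw 104.88886686496852
boss end [0.51784572 0.34156657 0.065     ]
boss end@top [0.51699465 0.34124334 0.09      ]
rim back side [0.49240549 0.30563797 0.068     ]
front top [0.52984889 0.29253671 0.1       ]
```

```bash
cat > pul.py <<'E'
from h import *
def meas(im,c,r0,r1,guess=(.5213,.3283)):
    hsv=cv2.cvtColor(im,cv2.COLOR_RGB2HSV);m=((hsv[...,1]<50)&(hsv[...,2]>45)).astype(np.uint8)
    n,l,st,ce=cv2.connectedComponentsWithStats(m)
    u=proj(c,[*guess,.09]).astype(int);k=l==l[u[1],u[0]];rows=np.where(k.sum(1)>20)[0];W=k.sum(1)
    t=rows[0];b=rows[-1];wb=np.median(W[t:t+10]);j=t+np.argmax(W[t:]>wb*1.2)
    mid=lambda r:(np.where(k[r])[0][0]+np.where(k[r])[0][-1])/2
    a=np.mean([onz(c,(mid(r),r),.067) for r in range(t+1,t+8)],0);e=np.mean([onz(c,(mid(r),r),.069) for r in range(j+8,j+16)],0)
    d=(a-e);d[2]=0;d/=np.linalg.norm(d);be=onz(c,(mid(t+2),t-.5),.075)
    s=(be-a)@d;end=a+d*s
    print('rows',t,j,b,'width',wb,'yaw',np.degrees(np.arctan2(d[1],d[0])),'boss pt',end-d*.013,'jump',onz(c,(mid(j)-wb*.68,j+1),.068))
    return end-d*.013,d
E
python3 - <<'E'
from pul import *
im,c=load('w9');meas(im,c,0,0)
im,c=snap('w10');s=ctrl.get_state();print(s['position']);p,d=meas(im,c,0,0)
p[2]=.16;go(p,Rd(d))
E
```

```text
rows 138 170 203 width 58.0 yaw 104.76498854066614 boss pt [0.52115274 0.32895466 0.067     ] jump [0.49235454 0.30606423 0.068     ]
[0.53067638 0.25684626 0.2123422 ]
rows 133 167 199 width 58.0 yaw 105.15772645567442 boss pt [0.52103042 0.32932294 0.067     ] jump [0.49243307 0.30521724 0.068     ]
travel mm [72.7  9.  52.2] turn deg [-0.14  0.1  -0.6 ]
```

Emit:
{"api": "step_arm", "payload": {"commands": [{"travel": [0.036,0.0045,0.02],"turn": [0,0,-0.6]},{"travel": [0.0725,0.009,0.05],"turn": [0,0,-0.6]},{"travel": [0.0725,0.009,0.05],"turn": [0,0,-0.6]},{"travel": [0.0725,0.009,0.05],"turn": [0,0,-0.6]},{"travel": [0.0725,0.009,0.05],"turn": [0,0,-0.6]}]}}

```text
time: 10.3
position: [0.5232, 0.3274, 0.1634]
tool_rot: [1.913, 2.489, -0.002]
ft_force: [-0.3, -0.5, -0.3]
grip_width: 0.995
grip_force: 0.0
```

```bash
python3 - <<'E'
from pul import *
im,c=snap('w11')
p=np.array([.5211,.3291,.06]);a=np.radians(105);d=np.array([np.cos(a),np.sin(a)])
go(p,Rd(d));s=ctrl.get_state();print(s['position'])
hsv=cv2.cvtColor(im,cv2.COLOR_RGB2HSV);m=((hsv[...,1]<50)&(hsv[...,2]>45))
u=proj(c,[*p[:2],.09]);print(u)
for r in range(int(u[1])-50,int(u[1])+30,5):
    w=np.where(m[r,200:440])[0]+200;print(r,w[[0,-1]] if len(w) else 0,len(w))
# predicted boss back end silhouettes
e=np.r_[p[:2]+d*.013,.067];L=np.array([-d[1],d[0],0]);print(proj(c,e+L*.025),proj(c,e-L*.025))
E
```

```text
travel mm [  2.3  -1.9 103.8] turn deg [ 0.06  0.12 -0.09]
[0.52335608 0.32754414 0.16382078]
[318.85967265 252.23954846]
202 0 0
207 0 0
212 0 0
217 0 0
222 [293 345] 53
227 [286 351] 66
232 [287 351] 65
237 [287 351] 65
242 [287 351] 65
247 [287 351] 65
252 [286 352] 67
257 [278 360] 83
262 [275 362] 88
267 [274 363] 90
272 [274 363] 90
277 [275 363] 89
[285.81344818 226.03635242] [351.97316398 225.94835858]
```

Emit:
{"api": "step_arm", "payload": {"commands": [{"travel": [0.0023,-0.0013,0.04],"turn": [0,0,0]},{"travel": [0.0023,-0.0013,0.08],"turn": [0,0,0]},{"travel": [0.0023,-0.0013,0.1],"turn": [0,0,0]},{"travel": [0.0023,-0.0013,0.103],"turn": [0,0,0]},{"travel": [0.0023,-0.0013,0.103],"turn": [0,0,0]}]}}

```text
time: 10.85
position: [0.5208, 0.3307, 0.0609]
tool_rot: [1.912, 2.492, -0.0]
ft_force: [-0.6, 0.1, -0.1]
grip_width: 1.0
grip_force: 0.0
```

Emit:
{"api": "step_arm", "payload": {"commands": [{"travel": [0,0,0],"turn": [0,0,0]},{"travel": [0,0,0],"turn": [0,0,0]},{"travel": [0,0,0],"turn": [0,0,0]},{"travel": [0,0,0],"turn": [0,0,0]},{"travel": [0,0,0],"turn": [0,0,0]}], "gripper": 0, "force": 30}}

```text
time: 11.35
position: [0.5199, 0.3318, 0.0605]
tool_rot: [1.909, 2.494, -0.0]
ft_force: [0.1, -0.2, -1.0]
grip_width: 0.631
grip_force: 0.0
```

Emit:
{"api": "step_arm", "payload": {"commands": [{"travel": [0,0,0],"turn": [0,0,0]},{"travel": [0,0,0],"turn": [0,0,0]},{"travel": [0,0,0],"turn": [0,0,0]}]}}

```text
time: 11.65
position: [0.5207, 0.3324, 0.0607]
tool_rot: [1.909, 2.494, 0.003]
ft_force: [4.0, 3.2, 0.6]
grip_width: 0.568
grip_force: 30.0
```

Emit:
{"api": "step_arm", "payload": {"commands": [{"travel": [0,0,-0.005],"turn": [0,0,0]},{"travel": [0,0,-0.02],"turn": [0,0,0]},{"travel": [0,0,-0.05],"turn": [0,0,0]},{"travel": [0,0,-0.09],"turn": [0,0,0]},{"travel": [0,0,-0.11],"turn": [0,0,0]}]}}

```text
time: 12.15
position: [0.5198, 0.3326, 0.1739]
tool_rot: [1.908, 2.494, 0.002]
ft_force: [0.0, 0.2, -3.3]
grip_width: 0.57
grip_force: 30.0
```

```bash
cat >> tgt.py <<'E'
def pultgt(x,off=(-.0403,0,-.0043)): # TCP for pulley origin at shaft x
    return A+dr*(-.036-x)-R@np.array(off)
E
python3 - <<'E'
from tgt import *
p=pultgt(-.10);print(p);p[2]=.18;go(p,Rd(dr));s=ctrl.get_state();print(s['position'],s['ft_force'])
E
```

```text
[ 0.50744765 -0.0542886   0.08077758]
travel mm [-370.2 -113.    -6.3] turn deg [ 0.11 -0.01  9.49]
[0.51975163 0.33256277 0.17390364] [ 0.0319448   0.15679501 -3.34768308]
```

Emit:
{"api": "step_arm", "payload": {"commands": [{"travel": [-0.03,-0.009,0],"turn": [0,0,2]},{"travel": [-0.07,-0.021,0],"turn": [0,0,4]},{"travel": [-0.115,-0.035,0],"turn": [0,0,6]},{"travel": [-0.16,-0.049,0],"turn": [0,0,8]},{"travel": [-0.205,-0.063,0],"turn": [0,0,9.4]}]}}

```text
time: 12.65
position: [0.511, 0.1157, 0.1706]
tool_rot: [-2.109, -2.329, 0.003]
ft_force: [-0.2, -0.7, -3.5]
grip_width: 0.564
grip_force: 30.0
```

Emit:
{"api": "step_arm", "payload": {"commands": [{"travel": [-0.045,-0.005,0],"turn": [2,0,0]},{"travel": [-0.085,-0.01,0],"turn": [4,0,0]},{"travel": [-0.12,-0.015,0],"turn": [6,0,0]},{"travel": [-0.145,-0.02,0],"turn": [9,0,0]},{"travel": [-0.15,-0.02,0],"turn": [10.9,0,0]}]}}

```text
time: 13.15
position: [0.5065, -0.0385, 0.1707]
tool_rot: [-2.023, -2.222, 0.219]
ft_force: [0.3, 0.3, -3.0]
grip_width: 0.562
grip_force: 30.0
```

Emit:
{"api": "step_arm", "payload": {"commands": [{"travel": [0,0,0],"turn": [0,0,0]},{"travel": [0,0,0],"turn": [0,0,0]},{"travel": [0,0,0],"turn": [0,0,0]}]}}

```text
time: 13.45
position: [0.507, -0.0324, 0.1708]
tool_rot: [-2.015, -2.232, 0.213]
ft_force: [0.0, -0.4, -2.9]
grip_width: 0.559
grip_force: 30.0
```

```bash
python3 - <<'E'
from tgt import *
s=ctrl.get_state();print(s['position']);p=pultgt(-.10);go(p,R)
im,c=snap('w12');g=cv2.cvtColor(im,cv2.COLOR_RGB2GRAY).astype(int)
hsv=cv2.cvtColor(im,cv2.COLOR_RGB2HSV)
R0=Ro.from_rotvec(s['tool_rot']).as_matrix();P=lambda v:proj(c,s['position']+R0@np.array(v))
print('boss end sides',P((.0097,.025,-.0043)),P((.0097,-.025,-.0043)),'top',P((.0097,0,-.0293)),'bore',P((.0097,.0136,-.0043)),P((.0097,-.0136,-.0043)),'kw',P((.0097,.005,-.0243)),P((.0097,-.005,-.0243)))
for r in range(200,330,5): print(r,' '.join(f'{x}' for x in g[r,270:374:3]))
E
```

```text
[ 0.50704504 -0.03237023  0.17081876]
travel mm [-21.8  15.2  88.8] turn deg [0.02 0.06 0.18]
boss end sides [375.43573541 290.99245775] [269.47067623 291.0042349 ] top [322.93939761 318.24899631] bore [351.27962332 290.99514251] [293.63463157 291.00154928] kw [334.8877113 312.0453317] [310.77174296 312.04901921]
200 170 168 170 164 188 187 183 181 180 185 190 189 184 186 183 188 196 193 193 192 189 187 189 182 181 178 176 176 178 178 178 178 183 178 167
205 170 170 169 164 189 188 186 183 181 182 189 189 185 185 186 186 192 193 193 193 192 186 191 186 180 178 176 176 172 177 178 180 182 181 170
210 170 171 169 168 184 187 186 182 180 180 189 189 187 184 187 185 192 194 192 193 192 188 190 182 182 179 176 177 173 178 177 179 182 180 172
215 169 169 169 169 177 188 186 182 181 180 186 188 190 186 186 184 189 190 193 192 192 188 184 177 179 173 161 153 151 138 133 154 153 148 149
220 170 170 169 169 152 135 130 141 176 174 172 168 167 151 119 116 114 117 116 117 115 116 119 127 127 160 161 159 160 158 159 155 154 151 149
225 169 168 168 168 168 115 119 119 119 114 111 117 119 117 116 1
[... 1963 characters left out ...]
79 82 83 81 81
300 78 81 81 78 80 81 81 80 83 89 108 110 107 116 118 118 120 121 122 121 119 111 109 107 102 82 81 79 76 78 74 82 80 80 81
305 90 75 78 79 81 77 78 77 77 76 76 79 88 116 119 117 117 118 122 118 119 89 81 78 79 80 80 79 79 77 83 80 81 88 87
310 96 97 93 80 76 79 80 78 82 79 79 80 77 116 117 116 119 121 121 121 118 84 82 80 82 80 80 78 81 82 79 95 99 101 84
315 47 51 53 56 54 49 43 43 46 46 46 49 45 50 49 49 48 47 51 47 44 45 46 45 45 46 47 45 49 55 56 53 51 51 41
320 62 63 61 67 62 61 60 65 59 63 63 62 63 60 62 58 66 65 67 60 64 60 63 63 61 60 64 63 62 63 61 60 63 61 61
325 78 81 80 81 77 80 80 80 77 79 78 76 77 79 77 78 76 77 78 80 77 80 76 77 79 79 81 78 76 78 77 79 79 77 77
```

```bash
python3 - <<'E'
from tgt import *
from scipy.optimize import least_squares
im,c=load('w12');g=cv2.GaussianBlur(cv2.cvtColor(im,cv2.COLOR_RGB2GRAY),(3,3),0).astype(float)
m=ctrl.camera_model('wrist');T=m['T_tool_cam'];K=cam('top')[0]*0+np.array([[m['fx'],0,m['cx']],[0,m['fy'],m['cy']],[0,0,1]])
def yz(u,v,x):
    d=T[:3,:3]@np.linalg.inv(K)@np.array([u,v,1]);return (T[:3,3]+d*(x-T[0,3])/d[0])[1:]
L,Rr=[],[]
for r in range(277,313):
    row=g[r]; i=321
    if row[i]<95: continue
    a=i
    while row[a]>95: a-=1
    b=i
    while row[b]>95: b+=1
    l=a+(95-row[a])/(row[a+1]-row[a]);rr=b-(95-row[b])/(row[b-1]-row[b])
    L.append((l,r));Rr.append((rr,r));print(r,round(l,1),round(rr,1),round((l+rr)/2,2))
pts=[p for p in L+Rr if p[1]<=302]
for x in(.0075,.0097,.012):
    Q=np.array([yz(*p,x) for p in pts])
    f=least_squares(lambda q:np.hypot(Q[:,0]-q[0],Q[:,1]-q[1])-q[2],[0,0,.0136],loss='soft_l1',f_scale=.0003)
    k=np.array([yz(*p,x) for p in L[-5:]]).mean(0),np.array([yz(*p,x) for p in Rr[-5:]]).mean(0)
    print(x,'bore centre yz mm',f.x*1e3,'cost',f.cost,'keyway y',k[0][0]*1e3,k[1][0]*1e3)
E
```

```text
279 319.5 322.0 320.75
280 309.3 330.5 319.92
281 306.0 333.8 319.9
282 303.2 337.0 320.12
283 300.2 340.0 320.12
284 298.2 342.1 320.15
285 297.4 342.8 320.11
286 297.2 343.1 320.2
287 297.0 343.3 320.17
288 297.0 343.2 320.1
289 297.0 343.0 320.0
290 297.0 342.9 319.93
291 297.0 343.0 320.0
292 297.2 343.0 320.12
293 297.3 343.0 320.14
294 297.2 343.0 320.08
295 297.3 343.0 320.14
296 297.3 342.9 320.07
297 297.1 342.9 320.0
298 297.2 342.9 320.01
299 297.3 342.9 320.08
300 297.3 342.8 320.04
301 297.7 342.1 319.93
302 298.8 340.5 319.65
303 301.3 338.2 319.79
304 304.0 335.0 319.5
305 306.3 332.8 319.54
306 307.2 332.1 319.63
307 307.5 331.9 319.69
308 307.5 331.9 319.73
309 307.6 331.9 319.77
310 307.7 331.9 319.8
311 307.7 331.8 319.77
312 307.8 331.8 319.77
0.0075 bore centre yz mm [-1.10808963  1.52653925 12.78050344] cost 1.1188578268842311e-05 keyway y -6.513675996220996 3.974630493648143
0.0097 bore centre yz mm [-1.11296184 -3.12445836 12.38660376] cost 1.076869576373111e-05 keyway y -6.3517650853260745 3.8127087109684026
0.012 bore centre yz mm [-1.11806811 -7.9867581  11.97474606] cost 1.033069453628577e-05 keyway y -6.182494587572294 3.6434268472577656
```

```bash
sed -i 's/off=(-.0403,0,-.0043)/off=(-.0403,-.0010,-.0043)/' tgt.py; python3 - <<'E'
from tgt import *
go(pultgt(-.10),R)
E
```

```text
travel mm [-21.6  16.2  88.8] turn deg [0.03 0.08 0.17]
```

Emit:
{"api": "step_arm", "payload": {"commands": [{"travel": [0,0.004,0.025],"turn": [0,0,0]},{"travel": [0,0.008,0.06],"turn": [0,0,0]},{"travel": [-0.01,0.016,0.088],"turn": [0,0,0]},{"travel": [-0.021,0.016,0.088],"turn": [0,0,0.1]},{"travel": [-0.021,0.016,0.088],"turn": [0,0,0.1]}]}}

```text
time: 14.0
position: [0.5087, -0.0567, 0.0816]
tool_rot: [-2.022, -2.226, 0.215]
ft_force: [-0.5, -0.2, -3.2]
grip_width: 0.568
grip_force: 30.0
```

Emit:
{"api": "step_arm", "payload": {"commands": [{"travel": [0,0,0],"turn": [0,0,0]},{"travel": [0,0,0],"turn": [0,0,0]},{"travel": [0,0,0],"turn": [0,0,0]},{"travel": [0,0,0],"turn": [0,0,0]},{"travel": [0,0,0],"turn": [0,0,0]}]}}

```text
time: 14.5
position: [0.5088, -0.0547, 0.0814]
tool_rot: [-2.02, -2.229, 0.213]
ft_force: [-0.3, 0.1, -3.5]
grip_width: 0.568
grip_force: 30.0
```

```bash
python3 - <<'E'
from tgt import *
go(pultgt(-.10),R);s=ctrl.get_state();print(s['time'],s['position'],s['ft_force'])
im,c=snap('w13');g=cv2.GaussianBlur(cv2.cvtColor(im,cv2.COLOR_RGB2GRAY),(3,3),0).astype(int)
for r in range(276,314,3): print(r,' '.join(f'{x}' for x in g[r,288:354:2]))
R0=Ro.from_rotvec(s['tool_rot']).as_matrix()
for x in(-.078,-.055):
  q=A+dr*(-.036-x); print(x,proj(c,q+n*.0125),proj(c,q+R[:,1]*.0125),proj(c,q-R[:,1]*.0125))
E
```

```text
travel mm [ 0.6 -0.2  0.9] turn deg [ 0.03  0.07 -0.03]
14.5 [ 0.50882536 -0.05470902  0.0814059 ] [-0.33388986  0.06115444 -3.47108022]
276 95 86 80 79 79 79 79 79 79 79 78 77 78 76 77 78 79 80 81 80 81 81 82 81 81 80 77 77 77 77 78 80 84
279 80 80 79 80 80 80 78 79 81 79 80 83 84 86 89 92 95 96 92 89 86 85 83 78 78 79 80 80 80 80 80 78 80
282 80 78 80 80 80 80 83 90 96 103 110 116 116 116 116 117 118 120 118 117 116 118 111 102 97 89 84 81 79 80 80 80 80
285 78 76 76 78 84 97 105 106 107 107 111 116 116 117 116 116 118 121 120 117 117 117 112 107 106 106 107 99 84 80 81 83 84
288 77 77 80 86 89 100 106 106 106 107 111 115 115 117 116 116 118 120 119 117 117 118 112 106 107 107 108 99 89 88 86 83 82
291 78 78 85 87 89 100 106 106 107 107 112 116 117 116 115 116 118 120 120 117 118 118 112 106 108 107 108 100 89 90 87 81 80
294 78 78 85 87 88 99 107 107 107 106 111 115 115 117 117 117 119 120 120 117 118 117 112 106 106 106 107 100 89 91 85 79 80
297 77 78 83 87 89 99 107 106 106 106 111 115 116 116 116 117 118 120 119 118 117 117 112 107 107 106 108 100 89 89 82 79 80
300 80 80 79 81 86 98 106 105 106 106 110 115 115 115 116 117 118 120 119 118 118 118 111 105 106 108 107 98 85 80 79 79 79
303 78 77 77 77 78 81 88 96 103 107 111 115 116 117 116 117 118 121 119 117 117 117 111 104 100 93 85 78 77 78 78 77 77
306 77 77 77 77 77 77 78 77 78 86 105 116 116 116 117 117 118 119 120 118 118 116 95 81 78 79 78 79 78 79 78 79 79
309 78 76 77 77 78 78 79 79 78 81 101 115 115 116 117 117 118 120 120 118 117 114 92 82 80 79 79 79 81 80 79 79 79
312 77 76 80 79 78 79 79 77 78 77 97 114 116 116 116 116 117 119 119 117 117 113 90 80 80 81 79 79 78 77 78 79 78
-0.078 [320.02630223 431.89436329] [343.36062783 412.23259591] [296.62955642 412.28905775]
-0.055 [320.04114746 467.07601119] [342.55254931 445.83759216] [297.4677231  445.89663491]
```

Emit:
{"api": "step_arm", "payload": {"commands": [{"travel": [-0.005,0,0.0009],"turn": [0,0,0]},{"travel": [-0.01,0,0.0009],"turn": [0,0,0]},{"travel": [-0.015,0,0.0009],"turn": [0,0,0]},{"travel": [-0.019,0,0.0009],"turn": [0,0,0]},{"travel": [-0.021,0,0.0009],"turn": [0,0,0]}]}}

```text
time: 15.05
position: [0.5106, -0.0767, 0.0801]
tool_rot: [-2.021, -2.227, 0.214]
ft_force: [-0.1, -0.3, -3.2]
grip_width: 0.562
grip_force: 30.0
```

Emit:
{"api": "step_arm", "payload": {"commands": [{"travel": [-0.002,0,0],"turn": [0,0,0]},{"travel": [-0.004,0,0],"turn": [0,0,0]},{"travel": [-0.005,0,0],"turn": [0,0,0]}]}}

```text
time: 15.35
position: [0.5111, -0.0809, 0.0802]
tool_rot: [-2.02, -2.228, 0.214]
ft_force: [0.2, 0.1, -3.1]
grip_width: 0.559
grip_force: 30.0
```

```bash
python3 - <<'E'
from tgt import *
go(pultgt(-.075),R);s=ctrl.get_state();print(R.T@s['ft_force'],R.T@s['torque'])
E
```

```text
travel mm [ 1.9 -0.1 -0.4] turn deg [-0.    0.06 -0.05]
[0.12527355 0.80822618 2.96636177] [-0.49924055  0.02985151 -0.0392882 ]
```

Emit:
{"api": "step_arm", "payload": {"commands": [{"travel": [-0.002,0,0],"turn": [0,0,0]},{"travel": [-0.004,0,0],"turn": [0,0,0]},{"travel": [-0.006,0,0],"turn": [0,0,0]}]}}

```text
time: 15.65
position: [0.5117, -0.0869, 0.0802]
tool_rot: [-2.02, -2.228, 0.214]
ft_force: [0.3, -0.2, -3.1]
grip_width: 0.566
grip_force: 30.0
```

Emit:
{"api": "step_arm", "payload": {"commands": [{"travel": [-0.002,0,0],"turn": [0,0,0]},{"travel": [-0.004,0,0],"turn": [0,0,0]},{"travel": [-0.005,0,0],"turn": [0,0,0]}]}}

```text
time: 15.95
position: [0.5121, -0.0921, 0.0802]
tool_rot: [-2.02, -2.228, 0.214]
ft_force: [-0.1, -1.0, -4.1]
grip_width: 0.563
grip_force: 30.0
```

```bash
python3 - <<'E'
from tgt import *
go(pultgt(-.06),R);s=ctrl.get_state();print(R.T@s['ft_force'],R.T@s['torque'])
E
```

```text
travel mm [-2.  -0.  -0.4] turn deg [-0.    0.06 -0.06]
[-0.9981206   0.54149557  4.09608493] [-0.43689506  0.09721918 -0.05507273]
```

Emit:
{"api": "step_arm", "payload": {"commands": [{"travel": [-0.0015,0,0],"turn": [0,0,0]},{"travel": [-0.003,0,0],"turn": [0,0,0]},{"travel": [-0.0045,0,0],"turn": [0,0,0]},{"travel": [-0.006,0,0],"turn": [0,0,0]}]}}

```text
time: 16.35
position: [0.5127, -0.0978, 0.0802]
tool_rot: [-2.02, -2.228, 0.214]
ft_force: [-0.6, -0.4, -2.6]
grip_width: 0.566
grip_force: 30.0
```

Emit:
{"api": "step_arm", "payload": {"commands": [{"travel": [-0.001,0,0],"turn": [0,0,0]},{"travel": [-0.002,0,0],"turn": [0,0,0]},{"travel": [-0.003,0,0],"turn": [0,0,0]}]}}

```text
time: 16.65
position: [0.513, -0.1008, 0.0802]
tool_rot: [-2.02, -2.228, 0.214]
ft_force: [-0.2, 0.0, -2.6]
grip_width: 0.559
grip_force: 30.0
```

Emit:
{"api": "step_arm", "payload": {"commands": [{"travel": [-0.001,0,0],"turn": [0,0,0]},{"travel": [-0.002,0,0],"turn": [0,0,0]},{"travel": [-0.003,0,0],"turn": [0,0,0]}]}}

```text
time: 16.95
position: [0.5133, -0.1038, 0.0802]
tool_rot: [-2.02, -2.228, 0.214]
ft_force: [0.6, -0.6, -2.7]
grip_width: 0.563
grip_force: 30.0
```

```bash
python3 - <<'E'
from tgt import *
go(pultgt(-.05),R);s=ctrl.get_state();print(R.T@s['ft_force'],R.T@s['torque'])
E
```

```text
travel mm [-0.2 -0.  -0.4] turn deg [ 0.    0.05 -0.05]
[-0.65109355  1.05299393  2.57700001] [-0.43305659  0.03907454 -0.0220772 ]
```

Front face is at about -50 mm, already 4 mm over the key with no resistance. Carrying on.

Emit:
{"api": "step_arm", "payload": {"commands": [{"travel": [-0.0015,0,0],"turn": [0,0,0]},{"travel": [-0.003,0,0],"turn": [0,0,0]},{"travel": [-0.0045,0,0],"turn": [0,0,0]},{"travel": [-0.006,0,0],"turn": [0,0,0]}]}}

```text
time: 17.35
position: [0.5139, -0.1098, 0.0802]
tool_rot: [-2.02, -2.228, 0.214]
ft_force: [-0.0, 0.4, -3.1]
grip_width: 0.567
grip_force: 30.0
```

Emit:
{"api": "step_arm", "payload": {"commands": [{"travel": [-0.002,0,0],"turn": [0,0,0]},{"travel": [-0.004,0,0],"turn": [0,0,0]},{"travel": [-0.006,0,0],"turn": [0,0,0]},{"travel": [-0.008,0,0],"turn": [0,0,0]}]}}

```text
time: 17.75
position: [0.5147, -0.1178, 0.0803]
tool_rot: [-2.02, -2.228, 0.214]
ft_force: [0.2, -0.0, -3.0]
grip_width: 0.564
grip_force: 30.0
```

Emit:
{"api": "step_arm", "payload": {"commands": [{"travel": [-0.002,0,0],"turn": [0,0,0]},{"travel": [-0.004,0,0],"turn": [0,0,0]},{"travel": [-0.006,0,0],"turn": [0,0,0]},{"travel": [-0.008,0,0],"turn": [0,0,0]}]}}

```text
time: 18.15
position: [0.5154, -0.1257, 0.0802]
tool_rot: [-2.02, -2.228, 0.214]
ft_force: [0.8, -1.1, -2.9]
grip_width: 0.563
grip_force: 30.0
```

Emit:
{"api": "step_arm", "payload": {"commands": [{"travel": [-0.002,0,0],"turn": [0,0,0]},{"travel": [-0.004,0,0],"turn": [0,0,0]},{"travel": [-0.006,0,0],"turn": [0,0,0]},{"travel": [-0.008,0,0],"turn": [0,0,0]}]}}

```text
time: 18.55
position: [0.5163, -0.1337, 0.0803]
tool_rot: [-2.02, -2.228, 0.214]
ft_force: [-0.1, -0.3, -2.6]
grip_width: 0.566
grip_force: 30.0
```

```bash
python3 - <<'E'
from tgt import *
go(pultgt(-.006),R);s=ctrl.get_state();print(R.T@s['ft_force'],R.T@s['torque'])
E
```

```text
travel mm [-14.1  -0.   -0.3] turn deg [ 0.    0.06 -0.05]
[-0.31559277  0.35055807  2.59925872] [-0.47337339  0.03252016 -0.01979879]
```

Emit:
{"api": "step_arm", "payload": {"commands": [{"travel": [-0.0015,0,0],"turn": [0,0,0]},{"travel": [-0.003,0,0],"turn": [0,0,0]},{"travel": [-0.0045,0,0],"turn": [0,0,0]},{"travel": [-0.006,0,0],"turn": [0,0,0]}]}}

```text
time: 18.95
position: [0.5169, -0.1396, 0.0803]
tool_rot: [-2.02, -2.228, 0.214]
ft_force: [-0.4, 0.3, -2.7]
grip_width: 0.567
grip_force: 30.0
```

Emit:
{"api": "step_arm", "payload": {"commands": [{"travel": [-0.001,0,0],"turn": [0,0,0]},{"travel": [-0.002,0,0],"turn": [0,0,0]},{"travel": [-0.003,0,0],"turn": [0,0,0]}]}}

```text
time: 19.25
position: [0.5171, -0.142, 0.0802]
tool_rot: [-2.019, -2.228, 0.213]
ft_force: [-0.9, 1.9, -3.8]
grip_width: 0.56
grip_force: 30.0
```

Emit:
{"api": "step_arm", "payload": {"commands": [{"travel": [-0.001,0,0],"turn": [0,0,0]},{"travel": [-0.002,0,0],"turn": [0,0,0]},{"travel": [-0.003,0,0],"turn": [0,0,0]}]}}

```text
time: 19.55
position: [0.517, -0.1425, 0.0799]
tool_rot: [-2.015, -2.227, 0.21]
ft_force: [-1.6, 7.9, -3.3]
grip_width: 0.563
grip_force: 30.0
```

Emit:
{"api": "step_arm", "payload": {"commands": [{"travel": [-0.0005,0,0],"turn": [0,0,0]},{"travel": [-0.001,0,0],"turn": [0,0,0]},{"travel": [-0.0015,0,0],"turn": [0,0,0]},{"travel": [-0.002,0,0],"turn": [0,0,0]}]}}

```text
time: 19.95
position: [0.5171, -0.1441, 0.0799]
tool_rot: [-2.015, -2.227, 0.21]
ft_force: [-2.4, 7.8, -3.0]
grip_width: 0.565
grip_force: 30.0
```

Emit:
{"api": "step_arm", "payload": {"commands": [{"travel": [-0.0005,0,0],"turn": [0,0,0]},{"travel": [-0.001,0,0],"turn": [0,0,0]},{"travel": [-0.0015,0,0],"turn": [0,0,0]},{"travel": [-0.002,0,0],"turn": [0,0,0]}]}}

```text
time: 20.35
position: [0.5173, -0.1461, 0.0799]
tool_rot: [-2.015, -2.227, 0.21]
ft_force: [-1.6, 6.7, -3.5]
grip_width: 0.565
grip_force: 30.0
```

```bash
python3 - <<'E'
from tgt import *
go(pultgt(-.006),R);s=ctrl.get_state();print(R.T@s['ft_force'],R.T@s['torque'])
E
```

```text
travel mm [-1.6  0.1 -0.7] turn deg [-0.07 -0.18  0.1 ]
[ 6.7997652  -0.2879175   3.60232992] [-0.3594189   1.49307926  0.06307962]
```

Emit:
{"api": "step_arm", "payload": {"commands": [{"travel": [-0.0005,0,0],"turn": [0,0,0]},{"travel": [-0.001,0,0],"turn": [0,0,0]},{"travel": [-0.0015,0,0],"turn": [0,0,0]},{"travel": [-0.002,0,0],"turn": [0,0,0]}]}}

```text
time: 20.75
position: [0.5175, -0.1474, 0.0798]
tool_rot: [-2.014, -2.227, 0.209]
ft_force: [-2.0, 8.8, -4.1]
grip_width: 0.563
grip_force: 30.0
```

Emit:
{"api": "step_arm", "payload": {"commands": [{"travel": [-0.0005,0,0],"turn": [0,0,0]},{"travel": [-0.001,0,0],"turn": [0,0,0]},{"travel": [-0.001,0,0],"turn": [0,0,0]}]}}

```text
time: 21.05
position: [0.5174, -0.1474, 0.0798]
tool_rot: [-2.012, -2.227, 0.208]
ft_force: [-1.7, 9.9, -2.8]
grip_width: 0.564
grip_force: 30.0
```

Emit:
{"api": "step_arm", "payload": {"commands": [{"travel": [-0.0005,0,0],"turn": [0,0,0]},{"travel": [-0.001,0,0],"turn": [0,0,0]},{"travel": [-0.001,0,0],"turn": [0,0,0]}]}}

```text
time: 21.35
position: [0.5174, -0.1475, 0.0798]
tool_rot: [-2.011, -2.227, 0.207]
ft_force: [-2.5, 10.9, -2.6]
grip_width: 0.563
grip_force: 30.0
```

Emit:
{"api": "step_arm", "payload": {"commands": [{"travel": [-0.001,0,0],"turn": [0,0,0]},{"travel": [-0.002,0,0],"turn": [0,0,0]},{"travel": [-0.003,0,0],"turn": [0,0,0]},{"travel": [-0.003,0,0],"turn": [0,0,0]}]}}

```text
time: 21.75
position: [0.5174, -0.1475, 0.0797]
tool_rot: [-2.007, -2.226, 0.204]
ft_force: [-3.8, 16.5, -0.8]
grip_width: 0.565
grip_force: 30.0
```

```bash
python3 - <<'E'
from tgt import *
go(pultgt(-.006),R);s=ctrl.get_state();print(R.T@s['ft_force'],R.T@s['torque'])
E
```

```text
travel mm [-0.2  0.1 -0.9] turn deg [-0.16 -0.58  0.3 ]
[16.79505389 -1.96934058  1.24457385] [-0.0425818   3.4793698   0.23412881]
```

Emit:
{"api": "step_arm", "payload": {"commands": [{"travel": [0.002,0,0],"turn": [0,0,0]},{"travel": [0.004,0,0],"turn": [0,0,0]},{"travel": [0.0045,0,0],"turn": [0,0,0]},{"travel": [0.0045,0,0],"turn": [0,0,0]}]}}

```text
time: 22.15
position: [0.5174, -0.1475, 0.0798]
tool_rot: [-2.013, -2.227, 0.209]
ft_force: [-2.3, 8.8, -4.0]
grip_width: 0.566
grip_force: 30.0
```

Emit:
{"api": "step_arm", "payload": {"commands": [{"travel": [0,0,0],"turn": [0,0,0]},{"travel": [0,0,0],"turn": [0,0,0]},{"travel": [0,0,0],"turn": [0,0,0]},{"travel": [0,0,0],"turn": [0,0,0]},{"travel": [0,0,0],"turn": [0,0,0]}], "gripper": 1}}

```text
time: 22.65
position: [0.5182, -0.1525, 0.0805]
tool_rot: [-2.021, -2.228, 0.214]
ft_force: [-0.1, 0.9, -0.2]
grip_width: 0.925
grip_force: 0.0
```

Emit:
{"api": "step_arm", "payload": {"commands": [{"travel": [0,0,-0.01],"turn": [0,0,0]},{"travel": [0,0,-0.03],"turn": [0,0,0]},{"travel": [0,0,-0.07],"turn": [0,0,0]},{"travel": [-0.02,-0.01,-0.11],"turn": [-5,0,0]},{"travel": [-0.04,-0.02,-0.13],"turn": [-10.9,0,0]}]}}

```text
time: 23.15
position: [0.5305, -0.1902, 0.216]
tool_rot: [2.099, 2.327, 0.008]
ft_force: [0.7, -0.3, 0.8]
grip_width: 1.0
grip_force: 0.0
```

Emit:
{"api": "step_arm", "payload": {"commands": [{"travel": [-0.02,0,0],"turn": [0,0,0]},{"travel": [-0.04,0,0],"turn": [0,0,0]},{"travel": [-0.05,0,0],"turn": [0,0,0]},{"travel": [-0.05,0,0],"turn": [0,0,0]},{"travel": [-0.05,0,0],"turn": [0,0,0]}]}}

```text
time: 23.65
position: [0.5321, -0.2393, 0.2101]
tool_rot: [-2.106, -2.327, -0.0]
ft_force: [0.2, 0.1, -0.8]
grip_width: 1.003
grip_force: 0.0
```

```bash
python3 - <<'E'
from tgt import *
s=ctrl.get_state();print(s['position'],s['ft_force'],s['time'])
im,c=snap('w14');g=cv2.cvtColor(im,cv2.COLOR_RGB2GRAY).astype(int)
Q=lambda x,z,y=0:proj(c,A+dr*(-.036-x)+np.array([0,0,z])+np.r_[np.cross(dr,[0,0,1])][:3]*y)
print('shaft tip',Q(-.078,.0115),'boss end top',Q(-.056,.024),'rim back top',Q(-.028,.034),'rim front top',Q(-.006,.034),'bearing top',Q(0,.031),'rim back sides',Q(-.028,0,.035),Q(-.028,0,-.035))
u=Q(-.03,.03).astype(int);print(u)
print([(r,int(g[r,u[0]-4:u[0]+5].mean())) for r in range(u[1]-75,u[1]+60)])
hsv=cv2.cvtColor(im,cv2.COLOR_RGB2HSV);m=(hsv[...,1]<50)&(hsv[...,2]>45)
for r in range(u[1]-60,u[1]+50,5):
    w=np.where(m[r,u[0]-60:u[0]+60])[0]+u[0]-60;print(r,w[[0,-1]] if len(w) else 0,len(w))
E
```

```text
[ 0.53205066 -0.23926653  0.21011698] [ 0.1573287   0.11882673 -0.8070169 ] 23.65
shaft tip [314.23037885  72.44052762] boss end top [314.01910341 103.68201635] rim back top [313.89828368 145.60777083] rim front top [314.01205284 177.7336612 ] bearing top [314.11787575 185.6514959 ] rim back sides [359.07728496 144.9009781 ] [270.34055826 144.76701373]
[313 142]
[(67, 151), (68, 151), (69, 151), (70, 151), (71, 151), (72, 149), (73, 143), (74, 142), (75, 141), (76, 142), (77, 142), (78, 145), (79, 162), (80, 170), (81, 172), (82, 172), (83, 173), (84, 171), (85, 172), (86, 171), (87, 171), (88, 171), (89, 172), (90, 172), (91, 172), (92, 172), (93, 172), (94, 171), (95, 172), (96, 171), (97, 171), (98, 171), (99, 171), (100, 171), (101, 171), (102, 173), (103, 184), (104, 189), (105, 190), (106, 190), (107, 190), (108, 191), (109, 190), (110, 190), (111, 190), (112, 190), (113, 190), (114, 189), (115, 190), (116, 191), (117, 190), (118, 190), (119, 190), (120, 190), (121, 190), (122, 190), (123, 190), (124, 190), (125, 190), (126, 190), (127, 190), (128, 190), (129, 190), (130, 191),
[... 517 characters left out ...]
(174, 174), (175, 166), (176, 180), (177, 118), (178, 51), (179, 31), (180, 31), (181, 34), (182, 52), (183, 66), (184, 68), (185, 80), (186, 116), (187, 137), (188, 143), (189, 145), (190, 146), (191, 145), (192, 146), (193, 145), (194, 145), (195, 145), (196, 144), (197, 144), (198, 144), (199, 144), (200, 144), (201, 144)]
82 [299 330] 32
87 [299 330] 32
92 [260 330] 36
97 [262 330] 36
102 [298 361] 34
107 [282 346] 65
112 [282 346] 65
117 [283 346] 64
122 [283 346] 64
127 [283 346] 64
132 [283 346] 64
137 [283 346] 64
142 [283 346] 64
147 [270 360] 91
152 [270 360] 91
157 [270 359] 90
162 [270 359] 90
167 [271 359] 89
172 [273 357] 85
177 [259 372] 114
182 [260 372] 110
187 [260 372] 113
```

The last look matches the predicted home position: boss end at row 103 (103.7 predicted), rim from 145 to 177 (145.6 and 177.7 predicted). The pulley is released, so I'm handing in.

```bash
python3 -c "
from bench import ctrl
print(ctrl.close_job())"
```

```text
the job is handed in; nothing more can be done
None
```

The key is fully down in the slot, and the pulley is home over it with the seal ring pushed back against the bearing; it was released and handed in at about 24 s, with no verdict returned. The highest push force read was about 17 N.

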